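Close the slip pail and hang it over the drip tray

ROBOT

A 7-joint arm with a two-finger parallel gripper is mounted at the origin on the work surface. World frame = base frame: x ahead of the robot, y to its left, z up, the work surface at z = 0. Lengths are in mm, angles in rad, forces in N, time in s.
With the tool pointing down it reaches from about 400 to 750 mm from the base axis. Payload 19.5 kg.
Tool frame: the origin (TCP) lies between the finger pads; the fingertips stand 14 mm ahead of it and the grasp point (between the pads) lies 5 mm behind it (ctrl.nose_length is the distance from the TCP to the fingertips, in mm); z points along the fingers, y is the direction in which the jaws open and shut (so a half turn about z gives the same grasp; the last joint's range is limited). The gripper opens to 85 mm and grips with 20 to 120 N. Pads are 22 mm wide; open, the fingers measure 114 mm over their backs; the gripper's body (76 mm by 85 mm) begins 54 mm behind the grasp point. The pads swing forward as they close: fully open they stand 13 mm farther back than shut.
Start: joints at [1.25, 0.707, -0.028, 1.485, 0.022, 0.951, -0.075], TCP at [158.235, -552.773, 245.268] pointing down, gripper open.
Joint ranges: [-2.71, 2.71], [-0.32, 2.16], [-1.57, 1.52], [0, 2.45], [-1.46, 4.6], [0, 2.02], [-2.83, 2.83]. Speed limits (rad/s): [1.89, 1.89, 2.57, 2.57, 3.01, 3.01, 3.01].

INTERFACE

Orientations are given as a rotation vector (axis times angle).
In Python, from bench import ctrl gives the robot as it stands.
- The arm moves only by the shell command python3 -m crank 'ROWS'. ROWS is JSON, a list of rows, each a list of 7 numbers: the turn, a rotation vector about the tool's x, y, z in rad, then the shift along the tool's x, y, z in mm, then the opening, from 0 (shut) to 1 (fully open). In form: [[wx, wy, wz, x, y, z, gripper], ...]. A call has 1 to 12 rows; each row is the pose to reach, as a shift and turn from the pose commanded when the call began, along the tool's axes at that moment; what a row does not reach only later rows make up. A row lasts 1/8 s, in which the tool goes at most 62.5 mm and 10.7 degrees, less where a joint would pass 70% of its speed; a pose out of reach is approached as far as the arm can. A call with a gripper value outside its range is refused whole. The fingers move at their own pace and stop on an object; the grip force is fixed at half the most. Time passes only in rows, so rows that repeat a pose let the fingers close. It gives the time, the measured TCP pose, the force and the opening at its end, in the units of the state.
- ctrl.get_obs(): the state, without advancing time (a new reading comes with each control period).
- ctrl.camera(name): name is "side" or "top"; returns the picture (480x640x3 uint8, red, green, blue); there is no depth.
- ctrl.get_calibration(name): a dict with "intrinsics" (3x3 intrinsics, pixels), "origin" and "attitude" of the camera in the world. Camera axes: x right, y up, looking along -z (the intrinsics and any distortion apply to the point x, -y, -z); pixel columns grow to the right and rows downward; lengths in mm; the calibration is good to about 2 mm. A picture is of the moment at which its call begins. get_calibration takes no time and is no camera call.
- ctrl.sign_off(): hands the job in, once; it reports no verdict.
Trained networks look in the newest picture that a camera, given by its name, has taken for a name from the list of things; names that differ only in an ending like _2 or _b are one class to them, and where a whole thing is asked for, a point or a joint stands for the part that bears it (a point fixed in the world has none). Each returns a list of dicts, best first, with "confidence" (0 to 1); they miss things now and then, are a little off and sometimes report something else, mostly with a low value. They report only what shows in the picture. A call takes as long as a camera call. They do not tell look-alikes from the thing itself.
- ctrl.search_frame(target, camera): "extent" ([left, top, right, bottom] in pixels, round what is visible of it).
- ctrl.pinpoint(target, camera): "at" ([row, column] in pixels: a listed point, or the origin of a listed thing).
The state is a dict: "time_s": time; "joints": joint angles; "joint_velocities": joint speeds; "joint_efforts": joint torques, N m; "ee_pos": TCP position; "eef_rot": TCP orientation; "wrist_force": force on the tool from outside, world axes, zero at the start; "wrist_torque": the same for the moment, N m; "width": opening from 0.0 (shut) to 1.0 (fully open).
Only numpy, scipy, OpenCV 4.12 (cv2) and the standard library are available. Lean on these libraries where they do the work, as an engineer would, in place of code of your own. Each camera call takes 0.05 s, during which the arm holds its last target.

TASK

First press the raised side of the loose lid down on the small white pail, where the pail stands, until the lid sits level all round. Then push the stand's swing arm out from over its drip tray to its far stop, hang the pail by its handle on the arm's hook and let go of it there. Finally push the loaded arm back to its stop so that the pail hangs still over the tray; keep the pail upright throughout and do not shift the other things on the table.

Things in the scene. Friction and masses are not known exactly. Their poses are not given: they have to be found in the camera images.
- pail: White pail, 108 mm across the rim, 80 mm high (86 to the closed lid's top), about 0.35 kg. Its rigid upright steel handle (9 mm round bar) lies in the pail's x-z plane: uprights at x = +-62 mm; level top bars, centre z = 145 mm, from |x| = 12 to 50 mm; between them a hump peaking at x = 0, z = 153 mm. Origin: centre of the underside; z up.
- bail_top (a point): Peak of the hump in the middle of the pail's handle, on the bar's centre line; axes as the pail.
- pail_lid (a joint): Angle of the round white lid (107 mm across, 6 mm thick) on the pail, rad: 0 = down and level; it starts raised and stays where left. It is caught on the rim at the pail's y = -54 mm and turns there about a line along the pail's x, so its +y side stands up. Takes about 3 N to press down.
- lid_press (a point): Point on the lid's upper face, on its raised side, 92 mm from the caught edge (pail y = +38 mm when closed); moves with the lid.
- stand: Dark steel stand, fixed: base plate 110 x 110 x 12 mm, upright post 22 mm round up to z = 208 mm, and a grey drip tray 150 x 150 x 18 mm centred 145 mm from the post along the stand's x. Origin under the post; z up.
- pivot (a point): Pivot of the swing arm, on the post's axis at the height of the arm's centre line (215 mm above the table); axes as the stand.
- swing_arm (a joint): Angle of the arm, rad: 0 = parked along the stand's x over the tray, growing clockwise from above to 1.57 = out along the stand's -y; stops at both ends, stays where left. Level 10 mm round steel bar with an upturned end 168 to 173 mm from the pivot, 22 mm high above the bar's centre line, and a stub at 112 mm, 17 mm high; the handle hangs between them.
- hook_seat (a point): Where the centre of the pail's handle bar comes to rest on the arm: 142 mm from the pivot, 11 mm above the arm's centre line; moves with the arm, its x points along the arm to the tip.
- bowl_stack: Bystander: stack of grey clay bowls, 126 mm across, 112 mm high. Origin: centre of the underside.
- pinch_pot: Bystander: small open grey clay pot, 68 mm across, 42 mm high. Origin: centre of the underside.
- clay_cup: Bystander: grey clay mug, 72 mm across, 75 mm high. Origin: centre of the underside.
- water_bowl: Bystander: terracotta bowl, 170 mm across, 55 mm high. Origin: centre of the underside.
- plain_tub: Bystander: closed white tub without a handle, 110 mm across, 86 mm high. Origin: centre of the underside.
- spatula: Bystander: spatula lying flat, 190 mm long along its x. Origin: underside of its middle.
There are look-alikes about, which are no part of the job. Leave any blue look-alike of the pail alone.

How it is judged:
By the outcome, as a careful person would: the job done as asked, in the order asked, and still so for the second after the job is handed in, with the robot touching nothing.
It also fails if it takes over 72 s, if anything falls off the work surface, if the arm or the gripper's body presses on something with over 40 N, if the wrist force passes 120 N, or if a joint passes its speed limit or range.

## Working session

There is one attempt and no reset: what is moved stays moved. The work goes in short steps, Python scripts to look and compute and a shell command to move; the robot and the scene stay as the last step left them, time stands still between calls to the robot, and variables do not carry over. Pictures are saved under pics/ and viewed, and the job is handed in when it is done.

```bash
ls; mkdir -p pics; python3 - <<'E'
from bench import ctrl
import cv2
for n in("side","top"):
    im=ctrl.camera(n); cv2.imwrite(f"pics/{n}0.png",im[:,:,::-1])
    c=ctrl.get_calibration(n);print(n,c)
o=ctrl.get_obs();print(o)
E
```

```text
pics
side {'intrinsics': array([[520.68277954,   0.        , 313.07449533],
       [  0.        , 520.68277954, 234.76292122],
       [  0.        ,   0.        ,   1.        ]]), 'origin': array([ 345.93194287,  930.02704605, 1210.41222569]), 'attitude': array([ 0.08108476, -1.08871044, -2.85122601])}
top {'intrinsics': array([[451.84375966,   0.        , 321.05130548],
       [  0.        , 451.84375966, 236.51576482],
       [  0.        ,   0.        ,   1.        ]]), 'origin': array([ 326.31906493,  -10.0354302 , 1425.42182206]), 'attitude': array([ 0.0933088 , -0.08632838, -1.59267824])}
{'time_s': 0.1, 'joints': array([ 1.25024949,  0.70697543, -0.02764735,  1.48498098,  0.02206437,
        0.95088135, -0.07554418]), 'joint_velocities': array([-0.00154636, -0.00107098,  0.00020944, -0.00115597, -0.00016791,
        0.00117183,  0.00029515]), 'joint_efforts': array([ 2.26797252e-03, -8.84298277e+01,  1.23686280e+00, -2.36449599e+01,
        1.71374733e-02,  5.18947112e-03, -4.78377581e-05]), 'ee_pos': array([ 158.20435464, -552.57148852,  244.90469385]), 'eef_rot': array([-3.11019138e+00, -4.36490872e-01,  2.99254904e-04]), 'wrist_force': array([-0.24598273, -0.06004746,  0.35436543]), 'wrist_torque': array([-0.04979455,  0.00259471,  0.00900129]), 'width': 0.9980849441370656}
```

View pics/side0.png

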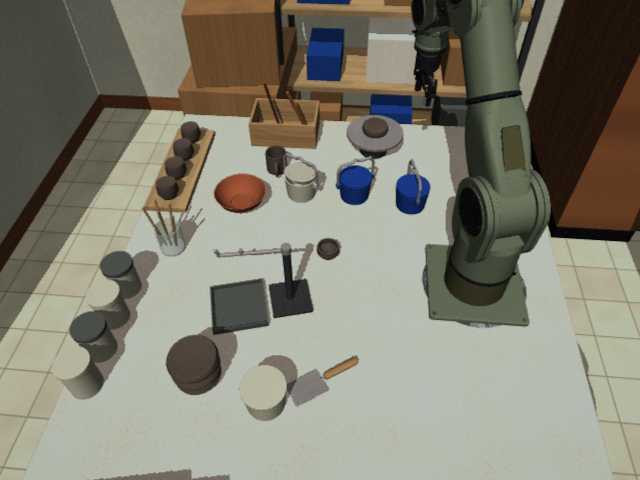

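View pics/top0.png

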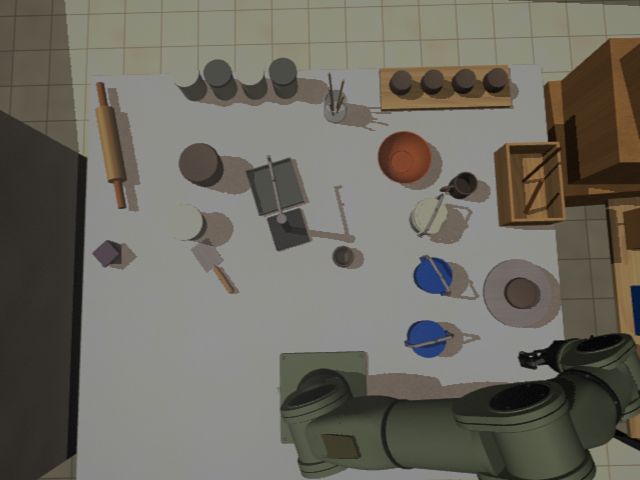

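The side view shows the white pail with its handle at about (300,183), the stand's post top at (287,250), the tray at (240,305) and the white tub at (264,392). In the top view the pail is at (429,216) and the arm runs from (282,218) to (269,158) over the tray. The two blue look-alikes are at (433,275) and (428,338).

```bash
cat > h.py <<'E'
import numpy as np, cv2
from scipy.spatial.transform import Rotation as R
from bench import ctrl
C={n:ctrl.get_calibration(n) for n in("side","top")}
def ray(n,rc):
    c=C[n];K=c["intrinsics"];r,q=rc
    d=np.array([(q-K[0,2])/K[0,0],-(r-K[1,2])/K[1,1],-1.])
    return np.array(c["origin"]),R.from_rotvec(c["attitude"]).apply(d)
def at_z(n,rc,z):
    o,d=ray(n,rc);return o+d*(z-o[2])/d[2]
def tri(a,b):
    o1,d1=ray("side",a);o2,d2=ray("top",b)
    A=np.stack([d1,-d2],1);t=np.linalg.lstsq(A,o2-o1,rcond=None)[0]
    p,q=o1+d1*t[0],o2+d2*t[1];return (p+q)/2,np.linalg.norm(p-q)
def proj(n,p):
    c=C[n];K=c["intrinsics"];v=R.from_rotvec(c["attitude"]).inv().apply(np.atleast_2d(p)-c["origin"])
    return np.stack([K[0,2]+K[0,0]*v[:,0]/-v[:,2],K[1,2]-K[1,1]*v[:,1]/-v[:,2]],1)  # col,row
E
python3 - <<'E'
from h import *
np.set_printoptions(precision=1,suppress=True)
for n in("side","top"): ctrl.camera(n)
for t in("pail","bail_top","lid_press","stand","pivot","hook_seat","pinch_pot","clay_cup","bowl_stack","water_bowl","plain_tub"):
    r={n:ctrl.pinpoint(t,n) for n in("side","top")}
    print(t)
    for n in r:
        print("  ",n,[(np.round(x["at"],1).tolist(),round(x["confidence"],2)) for x in r[n]][:5])
    for a in r["side"][:4]:
        for b in r["top"][:4]:
            p,e=tri(a["at"],b["at"])
            if e<12: print("    ",p,round(e,1),a["at"],b["at"])
E
```

```text
pail
   side [([193.9, 352.5], 0.87), ([201.4, 411.7], 0.76), ([193.0, 303.2], 0.56)]
   top [([275.8, 427.8], 0.93), ([215.2, 425.1], 0.81), ([212.5, 436.3], 0.7), ([335.7, 425.2], 0.67), ([162.9, 400.9], 0.28)]
     [ 360.9 -337.1    3.3] 7.2 [193.9, 352.5] [275.8, 427.8]
     [ 171.  -320.3    0.7] 4.3 [201.4, 411.7] [335.7, 425.2]
bail_top
   side [([159.8, 355.5], 0.88), ([166.2, 416.7], 0.73), ([250.8, 285.9], 0.64), ([156.4, 298.4], 0.59)]
   top [([339.4, 435.2], 0.77), ([209.5, 437.1], 0.69), ([272.8, 437.8], 0.64)]
     [ 361.2 -330.1  156.6] 0.9 [159.8, 355.5] [272.8, 437.8]
     [ 176.2 -312.9  158.1] 6.4 [166.2, 416.7] [339.4, 435.2]
     [ 541.5 -339.1  151. ] 0.8 [156.4, 298.4] [209.5, 437.1]
lid_press
   side [([176.6, 295.5], 0.75), ([186.7, 399.8], 0.56)]
   top [([211.8, 418.1], 0.78), ([192.1, 457.8], 0.74), ([268.1, 443.0], 0.57), ([327.0, 426.6], 0.57)]
     [ 545.5 -294.6  104.9] 2.6 [176.6, 295.5] [211.8, 418.1]
     [ 210.6 -310.1   72.7] 9.4 [186.7, 399.8] [327.0, 426.6]
stand
   side [([296.8, 286.4], 0.96)]
   top [([210.6, 436.0], 0.63), ([229.2, 287.7], 
[... 415 characters left out ...]
169.2, 275.5], 0.56)]
   top [([187.3, 457.7], 0.57)]
     [ 640.8 -449.5   -5.3] 3.2 [169.2, 275.5] [187.3, 457.7]
bowl_stack
   side [([379.0, 198.4], 0.81), ([248.5, 288.4], 0.53), ([405.2, 266.4], 0.5)]
   top [([172.4, 205.9], 0.68)]
     [711.3 362.1  -0.2] 7.9 [379.0, 198.4] [172.4, 205.9]
water_bowl
   side [([204.3, 242.0], 0.61)]
   top [([162.8, 402.1], 0.87), ([171.9, 207.3], 0.61), ([218.2, 283.4], 0.51)]
     [ 728.9 -276.1  -15.7] 2.9 [204.3, 242.0] [162.8, 402.1]
     [572.2 228.5 498.1] 5.5 [204.3, 242.0] [171.9, 207.3]
plain_tub
   side [([404.0, 264.7], 0.78)]
   top [([226.1, 192.9], 0.67), ([228.6, 287.3], 0.28)]
     [537.5 405.8 -12.1] 5.8 [404.0, 264.7] [226.1, 192.9]
```

```bash
python3 - <<'E'
from h import *
s=ctrl.camera("side");t=ctrl.camera("top")
a=cv2.resize(s[130:230,250:350],(400,400),interpolation=cv2.INTER_CUBIC)
b=cv2.resize(t[166:266,380:480],(400,400),interpolation=cv2.INTER_CUBIC)
cv2.imwrite("pics/crop1.png",np.hstack([a,b])[:,:,::-1])
a=cv2.resize(s[220:350,200:330],(400,400),interpolation=cv2.INTER_CUBIC)
b=cv2.resize(t[140:270,230:360],(400,400),interpolation=cv2.INTER_CUBIC)
cv2.imwrite("pics/crop2.png",np.hstack([a,b])[:,:,::-1])
E
```

```text
(no output)
```

View pics/crop1.png

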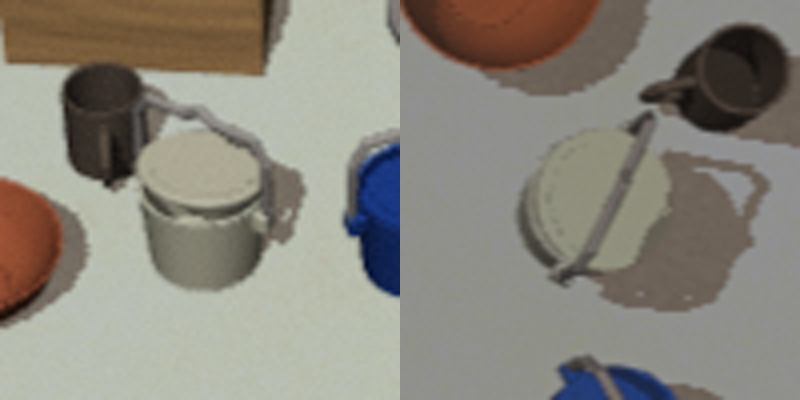

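View pics/crop2.png

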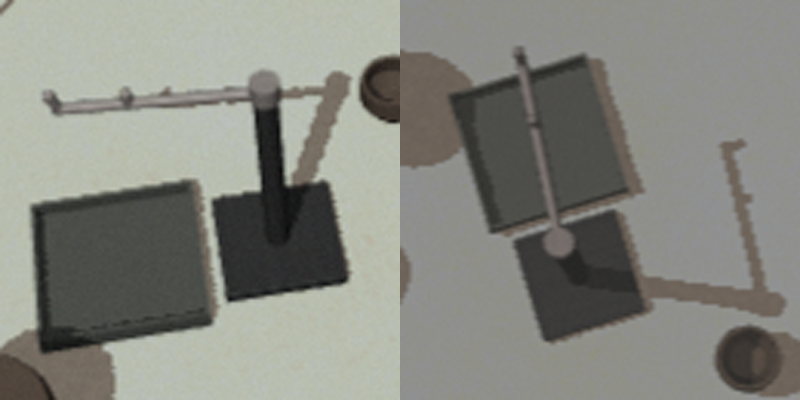

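The pail meant is the white one with a handle, side (300,183) / top (429,216). It is white, has a handle, and its lid stands up. The tub at side (264,392) has no handle, and the two others are blue. Next I fit wire models and overlay them.

```bash
cat >> h.py <<'E'
def Rz(a): return np.array([[np.cos(a),-np.sin(a),0],[np.sin(a),np.cos(a),0],[0,0,1]])
def pail_pts(pos,yaw,th):
    H=np.array([[-62,0,70],[-62,0,140],[-50,0,145],[-12,0,145],[0,0,153],[12,0,145],[50,0,145],[62,0,140],[62,0,70]],float)
    t=np.linspace(0,2*np.pi,40);c=np.stack([53.5*np.cos(t),53.5*np.sin(t)+53.5,0*t+6],1)
    c=np.stack([c[:,0],-54+c[:,1]*np.cos(th)-c[:,2]*np.sin(th),80+c[:,1]*np.sin(th)+c[:,2]*np.cos(th)],1)
    b=np.stack([48*np.cos(t),48*np.sin(t),0*t],1)
    return [(Rz(yaw)@x.T).T+pos for x in(H,c,b)]
def stand_pts(pos,yaw,ang):
    B=np.array([[-55,-55,12],[55,-55,12],[55,55,12],[-55,55,12],[-55,-55,12]],float)
    T=np.array([[70,-75,18],[220,-75,18],[220,75,18],[70,75,18],[70,-75,18]],float)
    A=np.array([[0,0,215],[112,0,215],[112,0,232],[112,0,215],[170,0,215],[170,0,237]],float)
    P=np.array([[0,0,12],[0,0,208]],float)
    A=(Rz(-ang)@A.T).T
    return [(Rz(yaw)@x.T).T+pos for x in(B,T,A,P)]
def overlay(name,im,lst,box,s):
    l,t,r,b=box
    v=cv2.resize(im[t:b,l:r],None,fx=s,fy=s,interpolation=cv2.INTER_CUBIC)
    for k,pl in enumerate(lst):
        q=((proj(name,pl)-[l,t]+.5)*s).astype(int)
        cv2.polylines(v,[q.reshape(-1,1,2)],False,[(255,0,0),(0,255,0),(0,0,255),(255,0,255)][k%4],1)
    return v
E
python3 - <<'E'
from h import *
np.set_printoptions(precision=1,suppress=True)
a=at_z("top",(234.75,418.75),142);b=at_z("top",(194.75,442.5),142);print(a,b,(a+b)/2,np.linalg.norm(a-b))
yaw=np.arctan2(b[1]-a[1],b[0]-a[0]);print("yaw",yaw)
pv=at_z("top",(140+242*.325,230+560*.325),213);tip=at_z("top",(140+50*.325,230+520*.325),237);print(pv,tip,np.arctan2(*(tip-pv)[[1,0]]),np.linalg.norm((tip-pv)[:2]))
# tray corners in top crop
tc=[at_z("top",(140+y*.325,230+x*.325),18) for x,y in((450,95),(585,55),(633,190),(490,232))];print(np.array(tc))
bc=[at_z("top",(140+y*.325,230+x*.325),12) for x,y in((515,238),(618,210),(648,308),(548,340))];print(np.array(bc),np.mean(bc,0),np.mean(tc,0))
m=np.mean(tc,0)-np.mean(bc,0);sy=np.arctan2(m[1],m[0]);print("standyaw",sy,np.linalg.norm(m))
s=ctrl.camera("side");t=ctrl.camera("top")
P=pail_pts(np.array([*((a+b)/2)[:2],0]),yaw,.25)
S=stand_pts(np.array([*np.mean(bc,0)[:2],0]),sy,0)
cv2.imwrite("pics/ov1.png",np.hstack([overlay("side",s,P,(250,130,350,230),4),overlay("top",t,P,(380,166,480,266),4)])[:,:,::-1])
cv2.imwrite("pics/ov2.png",np.hstack([overlay("side",s,S,(200,220,330,350),3),overlay("top",t,S,(230,140,360,270),3)])[:,:,::-1])
print(ctrl.nose_length)
E
```

```text
[ 471.7 -285.2  142. ] [ 586.1 -359.2  142. ] [ 528.9 -322.2  142. ] 136.2873262786959
yaw -0.5738871599484864
[ 508.  -253.8  213. ] [ 675.4 -221.8  237. ] 0.18874950840243165 170.4646353750828
[[ 693.7 -186.4   18. ]
 [ 732.7 -328.    18. ]
 [ 589.3 -370.4   18. ]
 [ 549.3 -222.    18. ]]
[[ 543.4 -248.3   12. ]
 [ 569.9 -355.4   12. ]
 [ 467.8 -380.8   12. ]
 [ 437.5 -277.4   12. ]] [ 504.7 -315.5   12. ] [ 641.2 -276.7   18. ]
standyaw 0.2764678911521834 142.10477713317903
14.0
```

View pics/ov1.png

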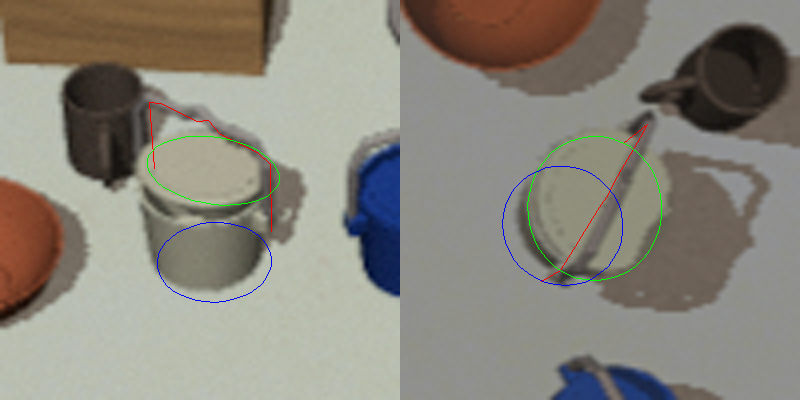

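View pics/ov2.png

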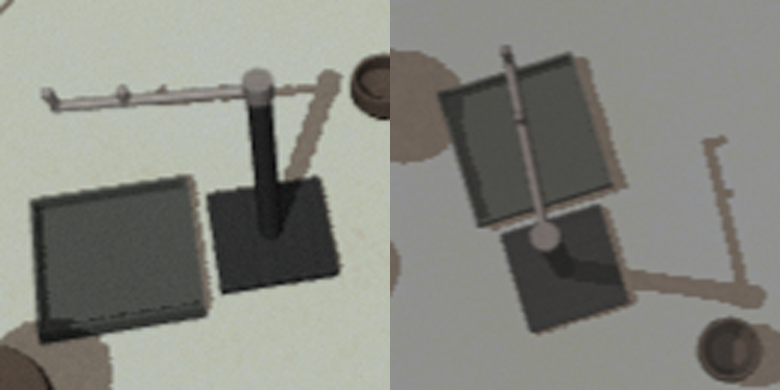

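```bash
cat > fit.py <<'E'
from h import *
from scipy.optimize import least_squares
np.set_printoptions(precision=2,suppress=True)
def fit(obs,x0):  # obs: (cam, local pt, (col,row))
    def f(x):
        r=[]
        for n,p,uv in obs: r.append(proj(n,Rz(x[2])@np.array(p,float)+[x[0],x[1],0])[0]-uv)
        return np.concatenate(r)
    s=least_squares(f,x0,x_scale=[10,10,.1]);return s.x,s.fun
c1t=lambda x,y:np.array([380+(x-400)/4-.5,166+y/4-.5]); c1s=lambda x,y:np.array([250+x/4-.5,130+y/4-.5])
k=130/400
c2t=lambda x,y:np.array([230+(x-400)*k-.5,140+y*k-.5]); c2s=lambda x,y:np.array([200+x*k-.5,220+y*k-.5])
E
python3 - <<'E'
from fit import *
bt=[("side",(0,0,153),(298.4,156.4)),("top",(0,0,153),(437.1,209.5))]
po=bt+[("top",(-60,0,142),c1t(563,275)),("top",(60,0,142),c1t(652,115)),("side",(-60,0,142),c1s(264,160)),("side",(60,0,142),c1s(143,100)),("side",(0,0,0),(303.2,193))]
pp,r=fit(po,[541,-339,-.57]);print(pp);print(r.reshape(-1,2))
B=[(55,55,12),(55,-55,12),(-55,-55,12),(-55,55,12)];T=[(220,75,18),(220,-75,18),(70,-75,18),(70,75,18)]
so=[("top",p,c2t(*q)) for p,q in zip(B,((515,238),(618,210),(650,308),(548,342)))]
so+=[("top",p,c2t(*q)) for p,q in zip(T,((450,95),(585,55),(635,190),(490,232)))]
so+=[("side",p,c2s(*q)) for p,q in zip(B,((228,300),(212,198),(328,182),(348,282)))]
so+=[("side",p,c2s(*q)) for p,q in zip(T,((42,350),(32,205),(197,182),(213,320)))]
so+=[("side",(0,0,215),c2s(264,80)),("top",(0,0,215),c2t(560,240))]
sp,r=fit(so,[510,103,.27]);print(sp);print(r.reshape(-1,2))
tip=(tri(c2s(47,95)[::-1],c2t(519,50)[::-1]));print(tip, np.arctan2(tip[0][1]-sp[1],tip[0][0]-sp[0]))
s=ctrl.camera("side");t=ctrl.camera("top")
P=pail_pts(np.array([pp[0],pp[1],0]),pp[2],.3)
S=stand_pts(np.array([sp[0],sp[1],0]),sp[2],0)
cv2.imwrite("pics/ov3.png",np.hstack([overlay("side",s,P,(250,130,350,230),4),overlay("top",t,P,(380,166,480,266),4)])[:,:,::-1])
cv2.imwrite("pics/ov4.png",np.hstack([overlay("side",s,S,(200,220,330,350),3),overlay("top",t,S,(230,140,360,270),3)])[:,:,::-1])
E
```

```text
[ 534.45 -328.97   -0.55]
[[ 1.7   1.65]
 [-3.23  2.54]
 [ 2.69 -3.62]
 [ 0.36  0.64]
 [-0.11 -1.38]
 [ 0.27 -0.89]
 [-1.43  0.4 ]]
[515.86  98.39   0.29]
[[-0.74  0.64]
 [-1.09 -0.77]
 [-0.98  0.19]
 [-1.22 -0.18]
 [-0.96  0.07]
 [ 0.01 -0.99]
 [-2.11 -0.97]
 [-0.3  -0.26]
 [ 0.1  -1.4 ]
 [ 0.11 -0.29]
 [ 0.31 -1.19]
 [ 0.88 -2.23]
 [-0.33 -2.25]
 [-0.14 -0.12]
 [-1.26 -1.02]
 [ 0.27 -1.99]
 [ 1.16  3.58]
 [ 0.49  1.29]]
(array([688.08, 132.12, 231.91]), np.float64(1.6398300611623886)) 0.19341807089236657
```

View pics/ov3.png

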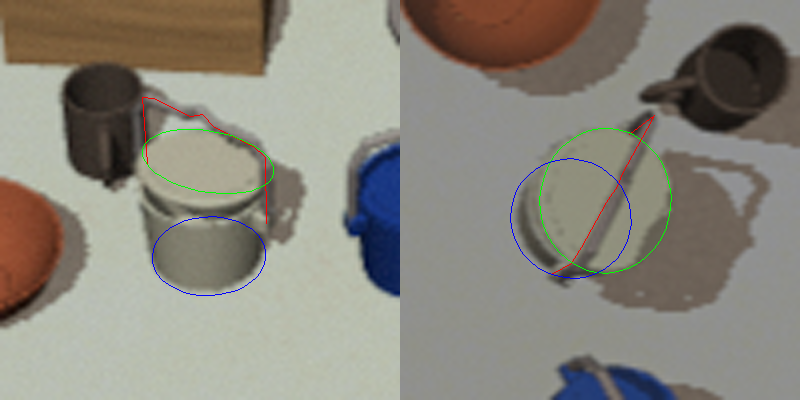

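View pics/ov4.png

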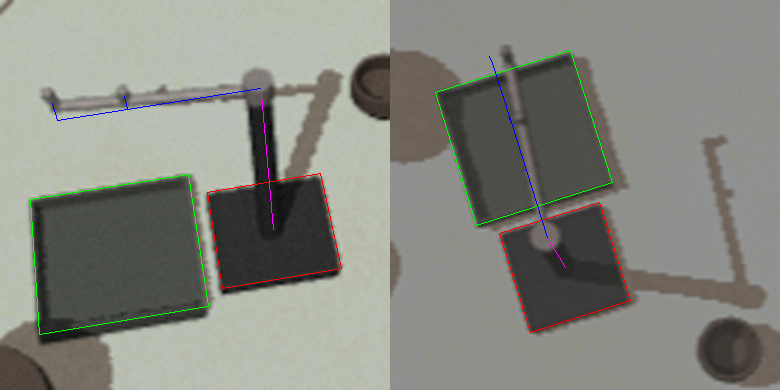

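```bash
python3 - <<'E'
from fit import *
s=ctrl.camera("side");t=ctrl.camera("top")
bs=[];bt_=[];ls=[];lt=[]
for i in range(3):
    ctrl.camera("side");ctrl.camera("top")
    for L,nm,cam,near in((bs,"bail_top","side",(156,298)),(bt_,"bail_top","top",(210,437)),(ls,"lid_press","side",(177,296)),(lt,"lid_press","top",(212,418))):
        for d in ctrl.pinpoint(nm,cam):
            if np.hypot(*(np.array(d["at"])-near))<12: L.append(d["at"]);break
for L in(bs,bt_,ls,lt): print(np.array(L))
m=lambda L:np.mean(L,0)
print("bail",tri(m(bs),m(bt_)),"lid",tri(m(ls),m(lt)))
po=[("side",(0,0,153),m(bs)[::-1]),("top",(0,0,153),m(bt_)[::-1]),("top",(-55,0,145),c1t(572,266)),("top",(60,0,142),c1t(652,115)),("side",(-60,0,142),c1s(264,160)),("side",(60,0,142),c1s(143,100))]
pp,r=fit(po,[541,-339,-.57]);print(pp);print(r.reshape(-1,2))
def mk(th):
    P=pail_pts(np.array([pp[0],pp[1],0]),pp[2],th)
    return np.hstack([overlay("side",s,P,(250,130,350,230),4),overlay("top",t,P,(380,166,480,266),4)])[:,:,::-1]
cv2.imwrite("pics/ov5.png",mk(.25))
E
```

```text
[[159.3 299.7]
 [156.5 300.8]
 [156.1 298.8]]
[[209.  437.8]
 [211.6 435.1]
 [212.  434.9]]
[[175.9 293.4]
 [175.7 293.5]
 [181.2 291.9]]
[[210.7 420.7]
 [209.8 418.9]
 [214.5 420.8]]
bail (array([ 537.25, -335.62,  150.53]), np.float64(1.6976202319377045)) lid (array([ 551.8 , -303.57,   91.35]), np.float64(10.107521842007479))
[ 533.97 -328.4    -0.54]
[[ 0.47  0.88]
 [-2.26  1.35]
 [ 1.5  -2.73]
 [-0.03  0.7 ]
 [ 0.15 -1.36]
 [ 0.26 -0.66]]
```

View pics/ov5.png

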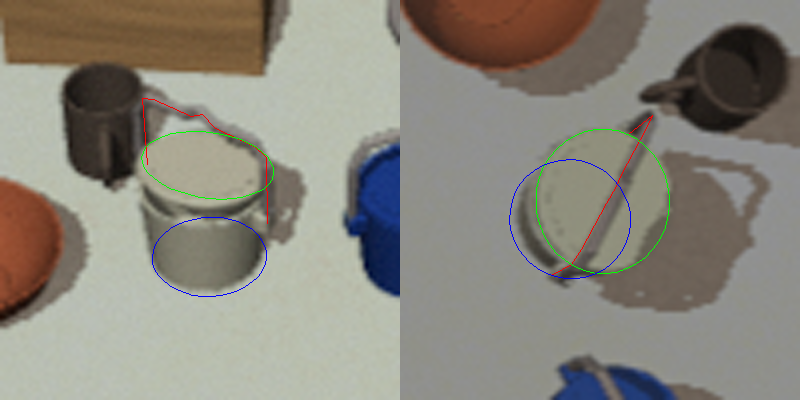

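```bash
cat >> h.py <<'E'
PAIL=np.array([535.5,-332.5]);PY=-0.54
def tool(yaw_y,tilt=0.,flip=False):
    """tool down; tool y along world dir angle yaw_y (mod pi); tilt: body leans toward +dir yaw_y by tilt"""
    y=np.array([np.cos(yaw_y),np.sin(yaw_y),0]);
    z=np.array([0,0,-1.])*np.cos(tilt)-y*np.sin(tilt)
    y2=y*np.cos(tilt)-np.array([0,0,1.])*np.sin(tilt)*1
    y2=y2-z*(y2@z);y2/=np.linalg.norm(y2)
    if flip:y2=-y2
    return np.stack([np.cross(y2,z),y2,z],1)
def delta(M,tcp):
    o=ctrl.get_obs();R0=R.from_rotvec(o["eef_rot"])
    w=(R0.inv()*R.from_matrix(M)).as_rotvec();d=R0.inv().apply(np.array(tcp)-o["ee_pos"])
    return np.round(w,3),np.round(d,1)
def show():
    o=ctrl.get_obs();Rm=R.from_rotvec(o["eef_rot"]).as_matrix()
    print("t",round(o["time_s"],2),"tcp",np.round(o["ee_pos"],1),"x",np.round(Rm[:,0],3),"y",np.round(Rm[:,1],3),"z",np.round(Rm[:,2],3),"F",np.round(o["wrist_force"],1),"w",round(o["width"],3),"j",np.round(o["joints"],2))
E
python3 - <<'E'
from h import *
show()
py=PY+np.pi/2; d=np.array([np.cos(py),np.sin(py),0])
tip=np.array([*PAIL,150])+d*44
for f in(0,1):
    M=tool(py,.3,f); print(f,delta(M,tip-M[:,2]*14))
E
```

```text
t 2.6 tcp [ 158.3 -552.8  245.3] x [0.961 0.275 0.   ] y [ 0.275 -0.961 -0.   ] z [-0.  0. -1.] F [ 0.4 -0.3 -0.1] w 0.999 j [ 1.25  0.71 -0.03  1.48  0.02  0.95 -0.08]
0 (array([ 0.151, -0.348, -2.301]), array([ 458.5, -140.8,   81.9]))
1 (array([-0.283, -0.123,  0.813]), array([ 458.5, -140.8,   81.9]))
```

```bash
python3 -m crank '[[-0.283,-0.123,0.813,458,-141,20,0],[-0.283,-0.123,0.813,458,-141,20,0],[-0.283,-0.123,0.813,458,-141,20,0],[-0.283,-0.123,0.813,458,-141,20,0],[-0.283,-0.123,0.813,458,-141,20,0],[-0.283,-0.123,0.813,458,-141,20,0],[-0.283,-0.123,0.813,458,-141,20,0],[-0.283,-0.123,0.813,458,-141,20,0],[-0.283,-0.123,0.813,458,-141,20,0],[-0.283,-0.123,0.813,458,-141,20,0],[-0.283,-0.123,0.813,458,-141,20,0],[-0.283,-0.123,0.813,458,-141,20,0]]'; python3 - <<'E'
from h import *
show()
py=PY+np.pi/2; d=np.array([np.cos(py),np.sin(py),0])
M=tool(py,.3,1)
for z in (150,115,84):
    tip=np.array([*PAIL,z])+d*44
    print(delta(M,tip-M[:,2]*14))
s=ctrl.camera("side");t=ctrl.camera("top")
cv2.imwrite("pics/p1.png",np.hstack([cv2.resize(s[80:230,230:380],(400,400)),cv2.resize(t[136:286,360:510],(400,400))])[:,:,::-1])
E
```

```text
time_s: 4.1
ee_pos: [559.1, -292.0, 225.6]
eef_rot: [2.746, -0.763, -0.115]
wrist_force: [0.2, -0.4, 0.1]
width: 0.003
t 4.1 tcp [ 559.1 -292.   225.6] x [ 0.857 -0.516 -0.   ] y [-0.493 -0.818  0.296] z [-0.152 -0.253 -0.955] F [ 0.2 -0.4  0.1] w 0.003 j [ 0.08  0.91  0.53  1.27 -0.13  1.08 -1.62]
(array([ 0.   ,  0.001, -0.002]), array([  0.6, -19.6,  59.1]))
(array([ 0.   ,  0.001, -0.002]), array([  0.6, -29.9,  92.5]))
(array([ 0.   ,  0.001, -0.002]), array([  0.6, -39.1, 122.1]))
```

View pics/p1.png

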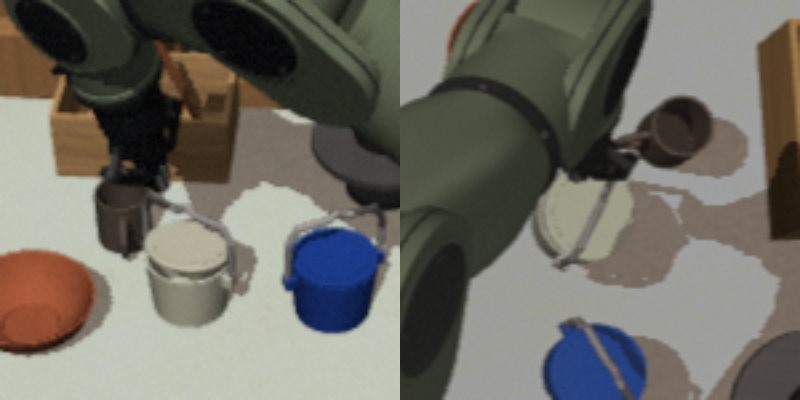

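The picture shows the closed gripper over the +y side of the pail's lid (side crop about (150,180)), clear of the handle. I start down.

```bash
python3 -m crank '[[0,0,0,0,-20,59,0],[0,0,0,0,-20,59,0],[0,0,0,0,-27,82,0],[0,0,0,0,-30,92,0],[0,0,0,0,-32,98,0],[0,0,0,0,-34,104,0],[0,0,0,0,-35,109,0],[0,0,0,0,-37,114,0],[0,0,0,0,-37,114,0]]'; python3 - <<'E'
from h import *
show()
s=ctrl.camera("side");t=ctrl.camera("top")
cv2.imwrite("pics/p2.png",np.hstack([cv2.resize(s[110:210,250:350],(400,400)),cv2.resize(t[166:266,380:480],(400,400))])[:,:,::-1])
E
```

```text
time_s: 5.32
ee_pos: [560.5, -289.8, 105.2]
eef_rot: [2.747, -0.761, -0.116]
wrist_force: [0.3, -0.1, 0.5]
width: 0.0
t 5.33 tcp [ 560.5 -289.8  105.2] x [ 0.857 -0.515 -0.001] y [-0.491 -0.819  0.296] z [-0.153 -0.253 -0.955] F [ 0.3 -0.1  0.5] w 0.0 j [ 0.09  1.06  0.49  1.37 -0.17  0.83 -1.64]
```

View pics/p2.png

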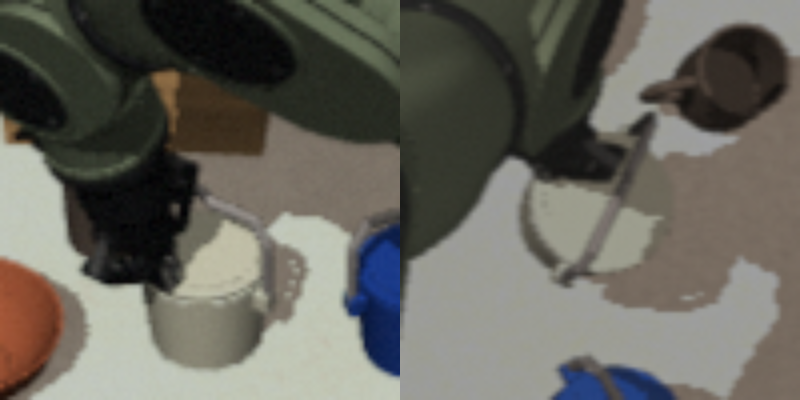

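The fingertip is near lid level and the lid has come down in the side crop. I keep pressing.

```bash
python3 -m crank '[[0,0,0,0,0,2,0],[0,0,0,0,-1,4,0],[0,0,0,0,-1.5,5.5,0],[0,0,0,0,-2,7,0],[0,0,0,0,-2,7,0]]'
```

```text
time_s: 6.05
ee_pos: [560.9, -290.2, 99.7]
eef_rot: [2.746, -0.761, -0.113]
wrist_force: [-2.7, 8.1, 27.6]
width: 0.001
```

```bash
python3 -m crank '[[0,0,0,0,0,-20,0],[0,0,0,0,-20,-60,0],[0,0,0,0,-50,-110,0],[0,0,0,0,-90,-130,0],[0,0,0,0,-150,-140,0],[0,0,0,0,-150,-140,0]]'; python3 - <<'E'
from h import *
show()
s=ctrl.camera("side");t=ctrl.camera("top")
P=pail_pts(np.array([*PAIL,0]),PY,0)
cv2.imwrite("pics/p3.png",np.hstack([overlay("side",s,[],(250,130,350,230),4),overlay("side",s,P,(250,130,350,230),4)])[:,:,::-1])
cv2.imwrite("pics/p3t.png",np.hstack([overlay("top",t,[],(380,166,480,266),4),overlay("top",t,P,(380,166,480,266),4)])[:,:,::-1])
E
```

```text
time_s: 6.8
ee_pos: [657.1, -127.0, 185.9]
eef_rot: [2.75, -0.753, -0.116]
wrist_force: [-0.3, -0.1, 0.2]
width: 0.0
t 6.8 tcp [ 657.1 -127.   185.9] x [ 0.86  -0.51  -0.002] y [-0.487 -0.822  0.294] z [-0.152 -0.252 -0.956] F [-0.3 -0.1  0.2] w 0.0 j [-0.15  1.06  0.53  1.01 -0.19  1.26 -1.87]
```

View pics/p3.png

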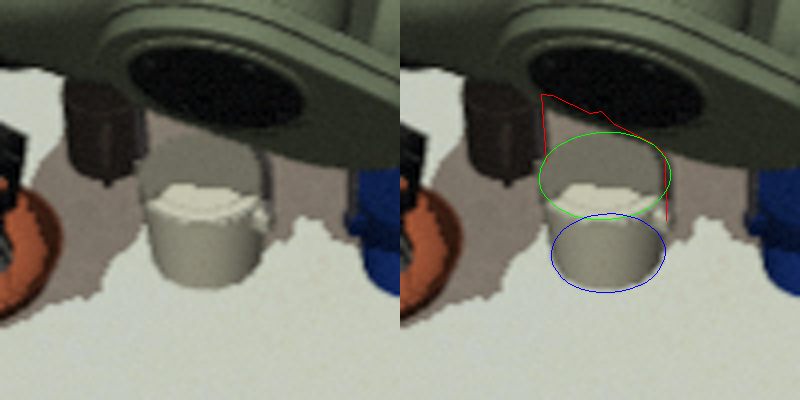

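View pics/p3t.png

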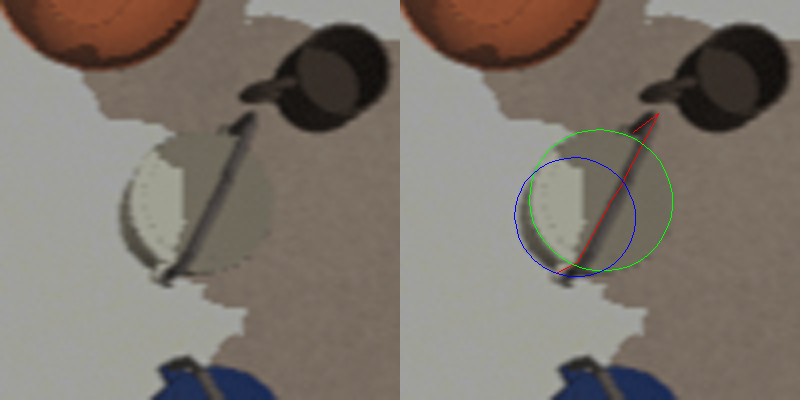

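The lid now sits level: in the side crop there is no gap under it at the rim. Next I bring the closed gripper over to the far (+y) side of the swing arm.

```bash
python3 - <<'E'
from h import *
M=tool(np.radians(59),0,1);print(M)
for p in((657,-127,295),(644,171,295),(644,171,219)): print(delta(M,p))
E
```

```text
[[ 0.8571673  -0.51503807  0.        ]
 [-0.51503807 -0.8571673   0.        ]
 [ 0.         -0.         -1.        ]]
(array([0.301, 0.   , 0.001]), array([  -1.1,   27.3, -104.4]))
(array([0.301, 0.   , 0.001]), array([-165.5, -210.4, -178.1]))
(array([0.301, 0.   , 0.001]), array([-165.4, -232.9, -105.5]))
```

```bash
python3 -m crank '[[0.15,0,0,0,12,-50,0],[0.3,0,0,-1,27,-104,0],[0.3,0,0,-1,27,-104,0],[0.3,0,0,-42,-32,-122,0],[0.3,0,0,-83,-91,-141,0],[0.3,0,0,-125,-151,-160,0],[0.3,0,0,-165,-210,-178,0],[0.3,0,0,-165,-210,-178,0],[0.3,0,0,-165,-210,-178,0],[0.3,0,0,-165,-210,-178,0],[0.3,0,0,-165,-210,-178,0],[0.3,0,0,-165,-210,-178,0]]'; python3 - <<'E'
from h import *
show()
M=tool(np.radians(59),0,1)
print(delta(M,(644,171,219)))
s=ctrl.camera("side");cv2.imwrite("pics/p4.png",s[:,:,::-1])
E
```

```text
time_s: 8.4
ee_pos: [644.5, 169.5, 295.6]
eef_rot: [3.027, -0.841, -0.0]
wrist_force: [0.0, 0.1, -0.6]
width: 0.002
t 8.4 tcp [644.5 169.5 295.6] x [ 0.857 -0.516 -0.   ] y [-0.516 -0.857  0.   ] z [-0. -0. -1.] F [ 0.   0.1 -0.6] w 0.002 j [-0.47  0.87  0.46  1.   -0.36  1.34 -2.18]
(array([ 0.   ,  0.   , -0.001]), array([-1.2, -1. , 76.6]))
```

View pics/p4.png

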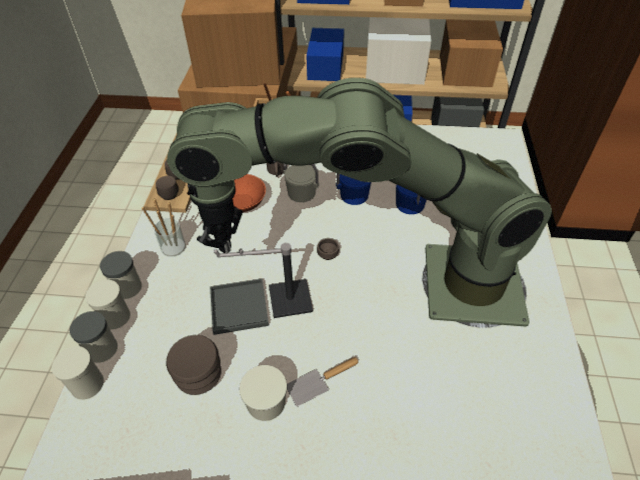

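```bash
python3 - <<'E'
from h import *
np.set_printoptions(precision=1,suppress=True)
print(proj("side",[[644.5,169.5,281.6],[644.5,169.5,205],[688,132,232],[650,141,215]]))
s=ctrl.camera("side");t=ctrl.camera("top")
cv2.imwrite("pics/p5.png",np.hstack([cv2.resize(s[170:320,180:330],(400,400)),cv2.resize(t[80:230,220:370],(400,400))])[:,:,::-1])
E
```

```text
[[226.4 250.2]
 [230.8 270.3]
 [215.1 250.4]
 [230.4 258.6]]
```

View pics/p5.png

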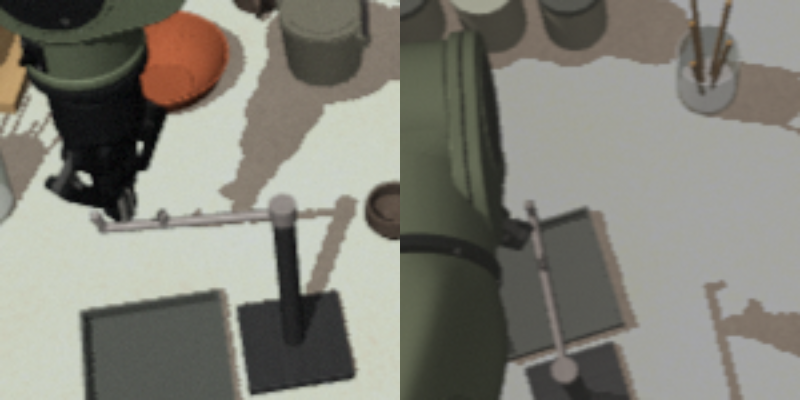

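The gripper projects where expected, at side (226,250), on the +y side of the arm in the top crop. I lower it.

```bash
python3 -m crank '[[0,0,0,-1,-4,40,0],[0,0,0,-1,-4,77,0],[0,0,0,-1,-4,77,0],[0,0,0,-1,-4,77,0]]'; python3 - <<'E'
from h import *
show()
M=tool(np.radians(59),0,1)
for k in range(0,23):
    f=.19-.07*k
    p=np.array([515,100,219])+140*np.array([np.cos(f),np.sin(f),0])+16*np.array([-np.sin(f),np.cos(f),0])
    print(k,round(f,2),np.round(p[:2]),delta(M,p)[1])
E
```

```text
time_s: 9.05
ee_pos: [646.2, 174.3, 220.3]
eef_rot: [-3.027, 0.839, -0.002]
wrist_force: [0.5, -0.1, 0.8]
width: -0.002
t 9.05 tcp [646.2 174.3 220.3] x [ 0.857 -0.515  0.001] y [-0.515 -0.857 -0.001] z [ 0.002  0.    -1.   ] F [ 0.5 -0.1  0.8] w -0.002 j [-0.48  0.93  0.44  1.13 -0.38  1.16 -2.15]
0 0.19 [649. 142.] [19.4 25.9  1.3]
1 0.12 [652. 133.] [26.5 32.7  1.3]
2 0.05 [654. 123.] [33.2 40.   1.3]
3 -0.02 [655. 113.] [39.3 47.7  1.3]
4 -0.09 [656. 103.] [44.8 55.9  1.3]
5 -0.16 [656.  93.] [49.8 64.4  1.3]
6 -0.23 [655.  84.] [54.2 73.2  1.3]
7 -0.3 [653.  74.] [57.9 82.3  1.2]
8 -0.37 [651.  64.] [61.  91.7  1.2]
9 -0.44 [648.  55.] [ 63.5 101.3   1.2]
10 -0.51 [645.  46.] [ 65.2 111.    1.2]
11 -0.58 [641.  37.] [ 66.3 120.8   1.2]
12 -0.65 [636.  28.] [ 66.7 130.6   1.2]
13 -0.72 [631.  20.] [ 66.4 140.5   1.2]
14 -0.79 [625.  12.] [ 65.4 150.3   1.2]
15 -0.86 [618.   4.] [ 63.7 160.    1.2]
16 -0.93 [612.  -3.] [ 61.4 169.6   1.2]
17 -1.0 [604.  -9.] [ 58.4 179.    1.1]
18 -1.07 [596. -15.] [ 54.7 188.1   1.1]
19 -1.14 [588. -21.] [ 50.4 197.    1.1]
20 -1.21 [579. -25.] [ 45.5 205.6   1.1]
21 -1.28 [570. -30.] [ 40.  213.8   1.1]
22 -1.35 [561. -33.] [ 34.  221.5   1.1]
```

```bash
python3 -m crank '[[0,0,0,19,26,0,0],[0,0,0,26,33,0,0],[0,0,0,33,40,0,0],[0,0,0,39,48,0,0],[0,0,0,45,56,0,0],[0,0,0,50,64,0,0],[0,0,0,54,73,0,0],[0,0,0,58,82,0,0],[0,0,0,61,92,0,0],[0,0,0,63,101,0,0],[0,0,0,65,111,0,0],[0,0,0,66,121,0,0]]'; python3 - <<'E'
from h import *
show()
s=ctrl.camera("side");t=ctrl.camera("top")
cv2.imwrite("pics/p6.png",np.hstack([cv2.resize(s[170:320,180:330],(400,400)),cv2.resize(t[80:230,220:370],(400,400))])[:,:,::-1])
E
```

```text
time_s: 10.55
ee_pos: [639.6, 36.1, 218.6]
eef_rot: [-3.027, 0.839, 0.0]
wrist_force: [-0.0, 0.1, 0.6]
width: -0.001
t 10.55 tcp [639.6  36.1 218.6] x [ 0.857 -0.515 -0.   ] y [-0.515 -0.857 -0.   ] z [-0.  0. -1.] F [-0.   0.1  0.6] w -0.001 j [-0.28  0.88  0.42  1.26 -0.36  1.07 -1.94]
```

View pics/p6.png

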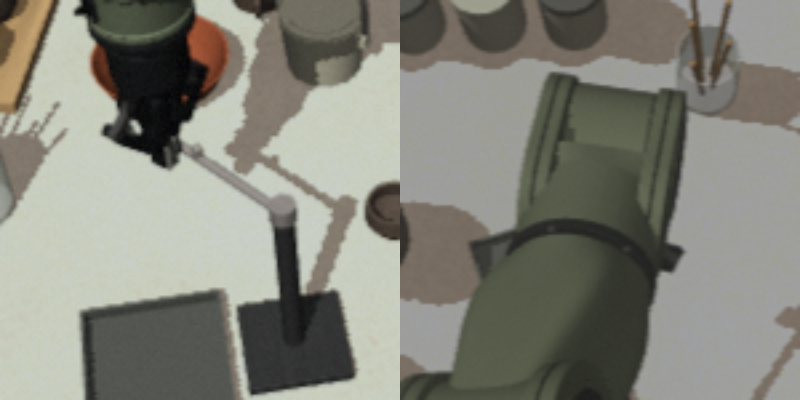

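The arm swings out ahead of the finger (side crop (190,150) to the pivot at (283,212)). I continue.

```bash
python3 -m crank '[[0,0,0,0,10,0,0],[0,0,0,0,20,0,0],[0,0,0,-1,30,0,0],[0,0,0,-3,39,0,0],[0,0,0,-5,49,0,0],[0,0,0,-8,58,0,0],[0,0,0,-12,67,0,0],[0,0,0,-16,76,0,0],[0,0,0,-21,85,0,0],[0,0,0,-26,93,0,0],[0,0,0,-29,97,0,0],[0,0,0,-29,97,0,0]]'; python3 - <<'E'
from h import *
show()
E
```

```text
time_s: 12.15
ee_pos: [568.7, -29.7, 219.1]
eef_rot: [-3.024, 0.834, -0.013]
wrist_force: [30.8, 9.8, -13.9]
width: 0.002
t 12.15 tcp [568.7 -29.7 219.1] x [ 0.859 -0.513  0.007] y [-0.513 -0.859 -0.006] z [ 0.009  0.002 -1.   ] F [ 30.8   9.8 -13.9] w 0.002 j [-0.2   0.76  0.4   1.56 -0.35  0.88 -1.79]
```

The force of 32 N shows the arm is against its far stop. I back off, go up and look.

```bash
python3 -m crank '[[0,0,0,13,-8,0,0],[0,0,0,35,-21,0,0],[0,0,0,35,-21,-50,0],[0,0,0,35,-21,-100,0.5],[0,0,0,35,-21,-100,1]]'; python3 - <<'E'
from h import *
show()
s=ctrl.camera("side");t=ctrl.camera("top")
cv2.imwrite("pics/p7.png",s[:,:,::-1]);cv2.imwrite("pics/p7t.png",t[:,:,::-1])
E
```

```text
time_s: 12.78
ee_pos: [606.5, -32.2, 321.7]
eef_rot: [-3.027, 0.839, -0.008]
wrist_force: [-0.4, 0.4, -0.7]
width: 0.415
t 12.78 tcp [606.5 -32.2 321.7] x [ 0.857 -0.515  0.004] y [-0.515 -0.857 -0.002] z [ 0.005 -0.    -1.   ] F [-0.4  0.4 -0.7] w 0.415 j [-0.19  0.73  0.44  1.23 -0.31  1.24 -1.86]
```

View pics/p7.png

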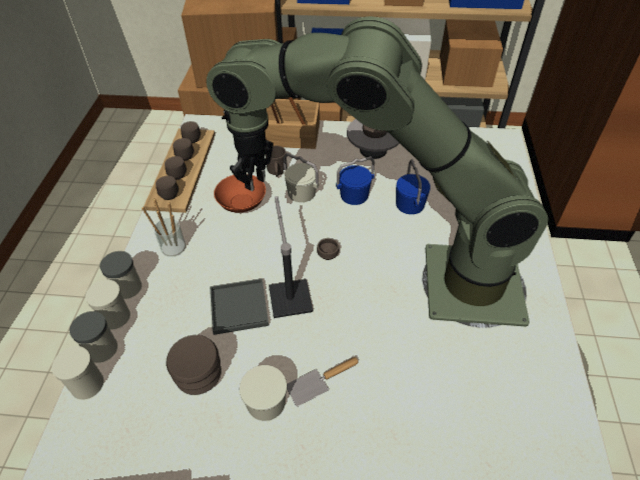

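View pics/p7t.png

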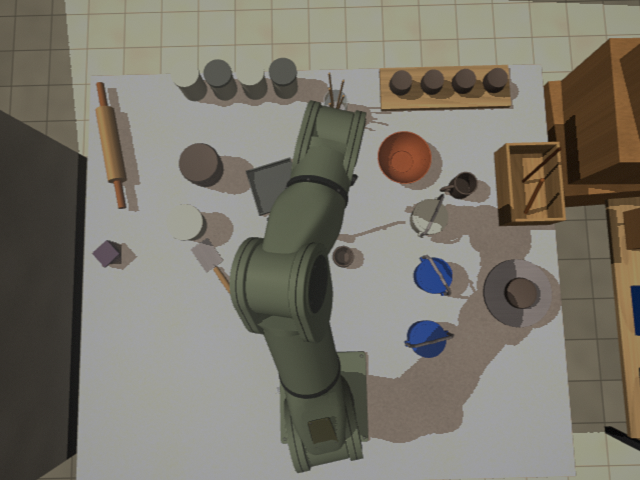

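The swing arm is now out: side (287,248) to (278,197). The pail is clear in both views. I zoom in to refine.

```bash
python3 - <<'E'
from h import *
s=ctrl.camera("side");t=ctrl.camera("top")
P=pail_pts(np.array([*PAIL,0]),PY,0)
f=lambda L:np.hstack([overlay("side",s,L,(270,145,335,210),6),overlay("top",t,L,(398,180,463,245),6)])
cv2.imwrite("pics/p8.png",f([])[:,:,::-1]);cv2.imwrite("pics/p8o.png",f(P)[:,:,::-1])
S=stand_pts(np.array([515,99.5,0]),.285,1.571)
cv2.imwrite("pics/p9.png",np.hstack([overlay("side",s,L,(230,180,330,280),4) for L in([],S)])[:,:,::-1])
E
```

```text
(no output)
```

View pics/p8.png

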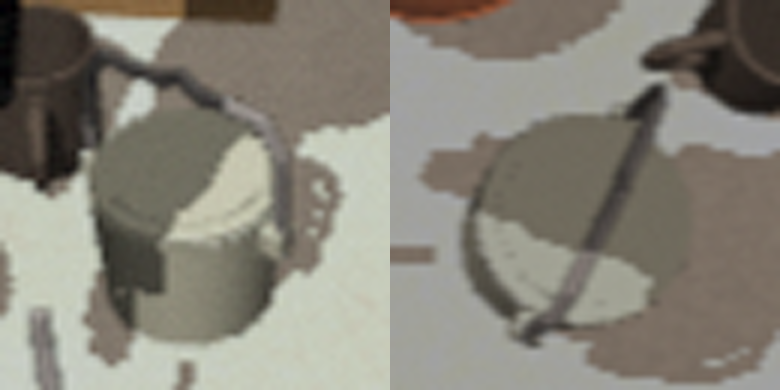

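View pics/p8o.png

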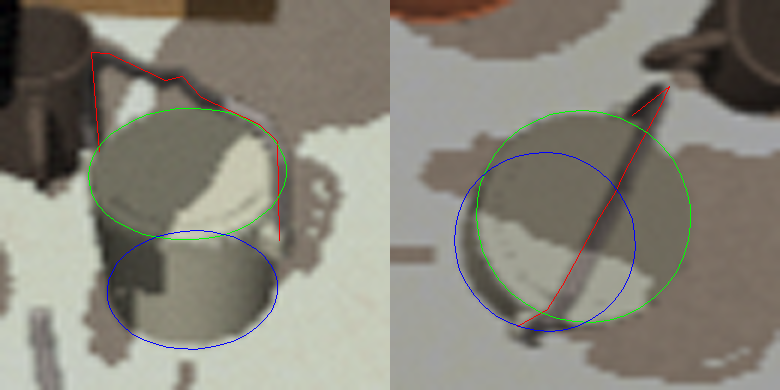

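View pics/p9.png

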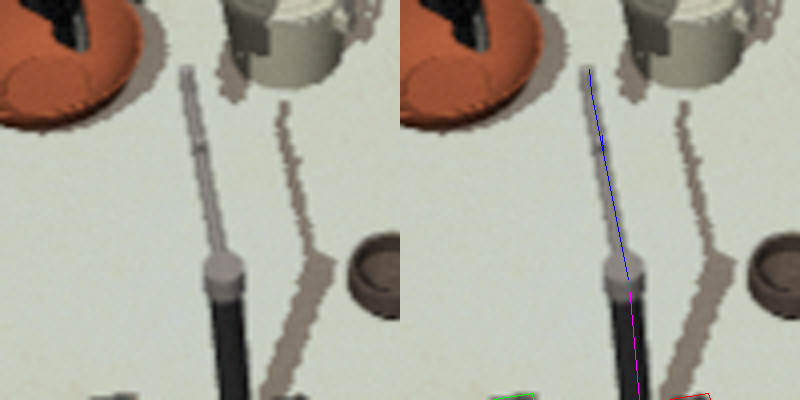

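```bash
python3 - <<'E'
from h import *
np.set_printoptions(precision=1,suppress=True)
s=ctrl.camera("side");t=ctrl.camera("top")
P=pail_pts(np.array([534,-333,0]),-.47,0)
f=lambda L:np.hstack([overlay("side",s,L,(270,145,335,210),6),overlay("top",t,L,(398,180,463,245),6)])
cv2.imwrite("pics/p8o2.png",f(P)[:,:,::-1])
for n,z in(("hook_seat",226),("pivot",215)):
  for k in range(2):
    ctrl.camera("side")
    for d in ctrl.pinpoint(n,"side")[:3]: print(n,d["at"],d["confidence"],at_z("side",d["at"],z))
for n in ("bail_top",):
  for d in ctrl.pinpoint(n,"side")[:3]: print(n,d["at"],d["confidence"],at_z("side",d["at"],153))
  for d in ctrl.pinpoint(n,"top")[:3]: print(n,d["at"],d["confidence"],at_z("top",d["at"],153))
E
```

```text
hook_seat [208.9, 279.4] 0.81 [551.7 -29.7 226. ]
hook_seat [205.9, 280.3] 0.87 [550.9 -41.1 226. ]
pivot [249.9, 286.9] 0.97 [514.4 101.  215. ]
pivot [249.0, 287.7] 0.82 [512.8  97.9 215. ]
bail_top [168.5, 416.9] 0.71 [ 171.9 -308.4  153. ]
bail_top [157.7, 301.3] 0.64 [ 530.9 -331.   153. ]
bail_top [157.9, 355.5] 0.59 [ 361.2 -343.6  153. ]
bail_top [213.1, 437.6] 0.86 [ 531.1 -339.4  153. ]
bail_top [272.4, 442.3] 0.83 [ 362.6 -343.7  153. ]
bail_top [340.1, 432.9] 0.81 [ 177.1 -307.8  153. ]
```

View pics/p8o2.png

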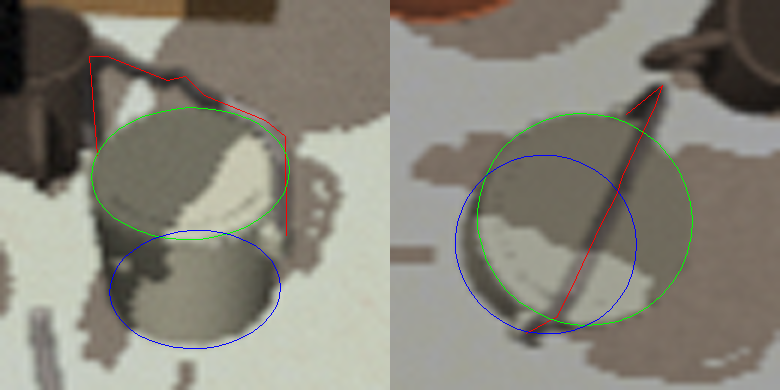

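```bash
sed -i 's/^PAIL=.*/PAIL=np.array([533,-333.5]);PY=-0.47/' h.py; python3 - <<'E'
from h import *
show()
M=tool(PY+np.pi/2,0,1)
g=np.array([505.4,-319.5])
for z in(230,200,140): print(delta(M,(*g,z)))
E
```

```text
t 13.57 tcp [606.  -31.6 318.6] x [ 0.857 -0.515 -0.   ] y [-0.515 -0.857 -0.   ] z [-0.  0. -1.] F [0.7 0.3 0.1] w 1.0 j [-0.19  0.73  0.44  1.23 -0.31  1.24 -1.86]
(array([-0.   ,  0.   , -0.071]), array([ 61.9, 298.7,  88.6]))
(array([-0.   ,  0.   , -0.071]), array([ 61.9, 298.7, 118.6]))
(array([-0.   ,  0.   , -0.071]), array([ 62. , 298.7, 178.6]))
```

```bash
python3 -m crank '[[0,0,-0.071,12,60,0,1],[0,0,-0.071,25,120,20,1],[0,0,-0.071,37,180,40,1],[0,0,-0.071,50,240,60,1],[0,0,-0.071,62,299,89,1],[0,0,-0.071,62,299,89,1],[0,0,-0.071,62,299,89,1],[0,0,-0.071,62,299,89,1]]'; python3 - <<'E'
from h import *
show()
M=tool(PY+np.pi/2,0,1)
print(delta(M,(505.4,-319.5,140)))
s=ctrl.camera("side");t=ctrl.camera("top")
f=lambda L:np.hstack([overlay("side",s,L,(250,125,350,225),4),overlay("top",t,L,(380,166,480,266),4)])
cv2.imwrite("pics/p10.png",f([])[:,:,::-1])
E
```

```text
time_s: 14.58
ee_pos: [506.2, -318.6, 230.1]
eef_rot: [-3.056, 0.728, -0.001]
wrist_force: [0.9, 0.2, 0.1]
width: 0.996
t 14.57 tcp [ 506.2 -318.6  230.1] x [ 0.893 -0.451  0.001] y [-0.451 -0.893 -0.001] z [ 0.001  0.    -1.   ] F [0.9 0.2 0.1] w 0.996 j [ 0.35  0.79  0.35  1.42 -0.29  0.98 -1.28]
(array([-0.001, -0.001,  0.002]), array([-0.3,  1.2, 90.1]))
```

View pics/p10.png

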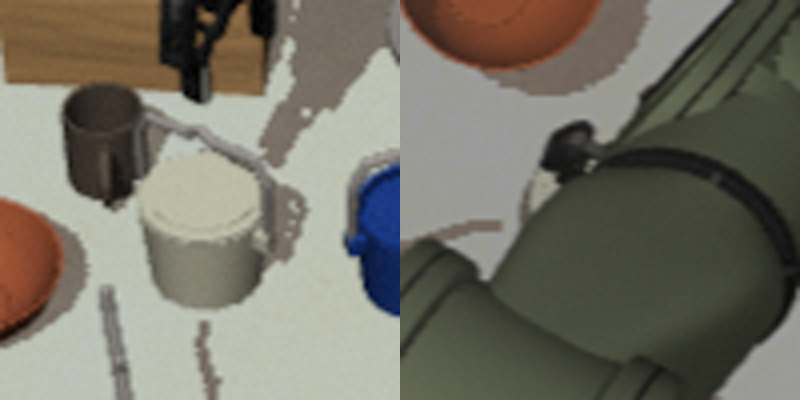

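The lid is visibly level and the open fingers are above the near half of the handle (side crop (200,90)). I go down.

```bash
python3 -m crank '[[0,0,0,0,1,35,1],[0,0,0,0,1,65,1],[0,0,0,0,1,90,1],[0,0,0,0,1,90,1]]'; python3 - <<'E'
from h import *
show()
s=ctrl.camera("side");
cv2.imwrite("pics/p11.png",overlay("side",s,[],(250,110,350,210),6)[:,:,::-1])
E
```

```text
time_s: 15.18
ee_pos: [504.7, -319.7, 138.8]
eef_rot: [-3.055, 0.729, 0.003]
wrist_force: [0.1, -0.2, 1.9]
width: 1.001
t 15.18 tcp [ 504.7 -319.7  138.8] x [ 0.892 -0.452 -0.002] y [-0.452 -0.892 -0.   ] z [-0.002  0.001 -1.   ] F [ 0.1 -0.2  1.9] w 1.001 j [ 0.37  0.9   0.3   1.52 -0.34  0.77 -1.23]
```

View pics/p11.png

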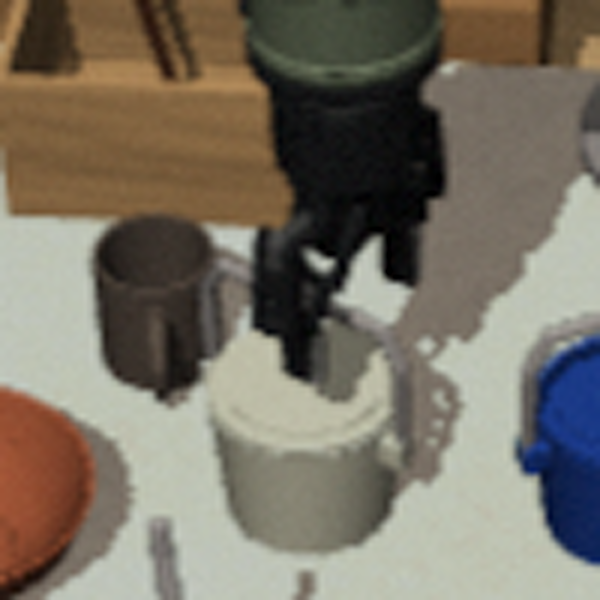

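The fingers straddle the bar. I close them.

```bash
python3 -m crank '[[0,0,0,0,0,0,0],[0,0,0,0,0,0,0],[0,0,0,0,0,0,0],[0,0,0,0,0,0,0],[0,0,0,0,0,0,0],[0,0,0,0,0,0,0],[0,0,0,0,0,0,0],[0,0,0,0,0,0,0]]'; python3 - <<'E'
from h import *
show()
s=ctrl.camera("side");
cv2.imwrite("pics/p12.png",overlay("side",s,[],(250,110,350,210),6)[:,:,::-1])
E
```

```text
time_s: 16.23
ee_pos: [504.9, -320.5, 139.7]
eef_rot: [-3.055, 0.73, 0.0]
wrist_force: [-1.0, 3.0, 5.9]
width: 0.079
t 16.23 tcp [ 504.9 -320.5  139.7] x [ 0.892 -0.452 -0.   ] y [-0.452 -0.892 -0.   ] z [ 0.  0. -1.] F [-1.   3.   5.9] w 0.079 j [ 0.37  0.9   0.3   1.52 -0.34  0.77 -1.23]
```

View pics/p12.png

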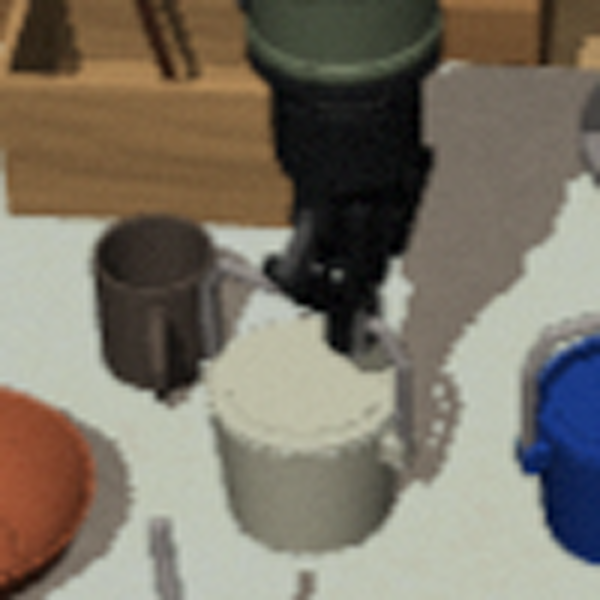

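```bash
python3 -m crank '[[0,0,0,0,0,-4,0],[0,0,0,0,0,-12,0],[0,0,0,0,0,-25,0],[0,0,0,0,0,-32,0],[0,0,0,0,0,-35,0],[0,0,0,0,0,-35,0],[0,0,0,0,0,-35,0]]'; python3 - <<'E'
from h import *
show()
s=ctrl.camera("side");
cv2.imwrite("pics/p13.png",overlay("side",s,[],(250,110,350,210),6)[:,:,::-1])
E
```

```text
time_s: 17.15
ee_pos: [504.7, -320.6, 174.3]
eef_rot: [-3.055, 0.731, 0.001]
wrist_force: [0.1, -0.0, -3.7]
width: 0.08
t 17.15 tcp [ 504.7 -320.6  174.3] x [ 0.892 -0.452 -0.001] y [-0.452 -0.892 -0.   ] z [-0.001  0.    -1.   ] F [ 0.1 -0.  -3.7] w 0.08 j [ 0.36  0.85  0.32  1.49 -0.32  0.85 -1.25]
```

View pics/p13.png

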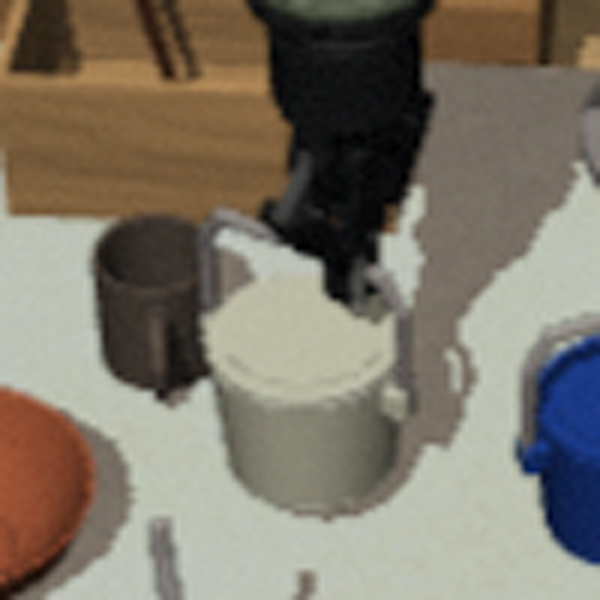

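The pail hangs upright, clear of the table, at 3.7 N. I raise it, then turn it and carry it to a point out beyond the arm's tip.

```bash
python3 -m crank '[[0,0,0,0,0,-6,0],[0,0,0,0,0,-18,0],[0,0,0,0,0,-34,0],[0,0,0,0,0,-50,0],[0,0,0,0,0,-62,0],[0,0,0,0,0,-69,0],[0,0,0,0,0,-72,0],[0,0,0,0,0,-72,0]]'; python3 - <<'E'
from h import *
show()
M=tool(1.856,0,1)
print(delta(M,(555,-150,246)))
print(delta(M,(524.2,-44.7,246)))
E
```

```text
time_s: 18.2
ee_pos: [504.8, -320.7, 246.4]
eef_rot: [-3.055, 0.731, 0.001]
wrist_force: [1.0, -0.5, -3.4]
width: 0.081
t 18.2 tcp [ 504.8 -320.7  246.4] x [ 0.892 -0.452 -0.   ] y [-0.452 -0.892 -0.   ] z [-0.  0. -1.] F [ 1.  -0.5 -3.4] w 0.081 j [ 0.35  0.77  0.35  1.4  -0.29  1.02 -1.28]
(array([-0.   ,  0.   , -0.755]), array([ -32.4, -174.9,    0.4]))
(array([-0.   ,  0.   , -0.755]), array([-107.5, -254.9,    0.5]))
```

```bash
python3 -m crank '[[0,0,-0.02,-1,-6,0,0],[0,0,-0.08,-4,-20,0,0],[0,0,-0.16,-7,-37,0,0],[0,0,-0.25,-11,-57,0,0],[0,0,-0.34,-15,-78,0,0],[0,0,-0.43,-18,-98,0,0],[0,0,-0.52,-22,-119,0,0],[0,0,-0.61,-26,-139,0,0],[0,0,-0.68,-29,-156,0,0],[0,0,-0.73,-31,-168,0,0],[0,0,-0.755,-32,-175,0,0],[0,0,-0.755,-32,-175,0,0]]'; python3 - <<'E'
from h import *
show()
s=ctrl.camera("side");t=ctrl.camera("top")
cv2.imwrite("pics/p14.png",np.hstack([overlay("side",s,[],(220,120,350,270),3.0),overlay("top",t,[],(300,150,430,300),3)])[:,:,::-1])
E
```

```text
time_s: 19.7
ee_pos: [555.5, -150.1, 246.6]
eef_rot: [-3.11, -0.447, 0.0]
wrist_force: [-0.3, -0.0, -3.9]
width: 0.081
t 19.7 tcp [ 555.5 -150.1  246.6] x [ 0.96   0.282 -0.   ] y [ 0.282 -0.96  -0.   ] z [-0.  0. -1.] F [-0.3 -0.  -3.9] w 0.081 j [ 0.13  0.71  0.16  1.48 -0.13  0.95 -0.96]
```

View pics/p14.png

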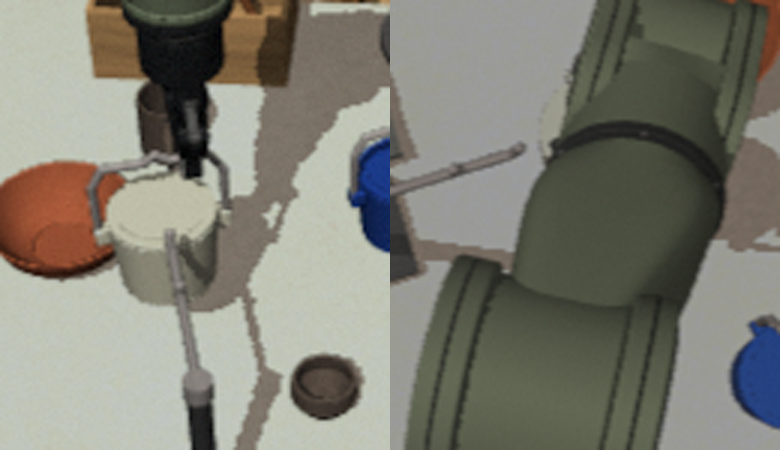

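The pail hangs upright in front of the arm's tip. The hump is at side crop (160,158) and the tip at (170,237). I check with overlays at the predicted poses.

```bash
python3 - <<'E'
from h import *
s=ctrl.camera("side")
c=np.array([555.5,-150.1])+31*np.array([.96,.282])
P=pail_pts(np.array([*c,106.6]),.285,0)
S=stand_pts(np.array([516,100,0]),.285,1.571)
cv2.imwrite("pics/p15.png",np.hstack([overlay("side",s,P+[P[0]]+S,(230,150,310,260),5),overlay("side",s,[],(230,150,310,260),5)])[:,:,::-1])
E
```

```text
(no output)
```

View pics/p15.png

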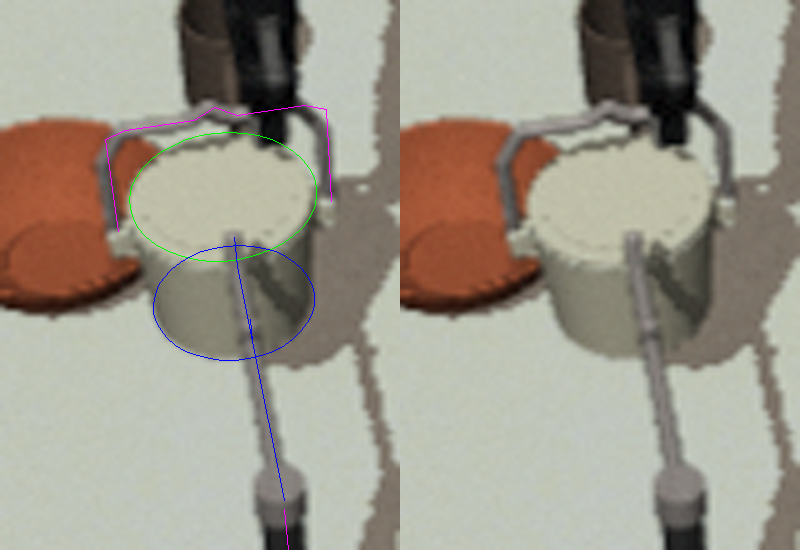

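```bash
python3 - <<'E'
from h import *
show()
M=tool(1.856,0,1)
print(delta(M,(526.2,-44.7,247)))
E
```

```text
t 19.85 tcp [ 555.2 -150.8  246.6] x [ 0.96  0.28 -0.  ] y [ 0.28 -0.96  0.  ] z [-0. -0. -1.] F [ 0.5 -0.9 -3.4] w 0.077 j [ 0.13  0.71  0.16  1.48 -0.13  0.95 -0.96]
(array([ 0.   ,  0.   , -0.001]), array([   1.9, -110. ,   -0.4]))
```

```bash
python3 -m crank '[[0,0,0,2,-4,0,0],[0,0,0,2,-13,0,0],[0,0,0,2,-27,0,0],[0,0,0,2,-43,0,0],[0,0,0,2,-59,0,0],[0,0,0,2,-75,0,0],[0,0,0,2,-90,0,0],[0,0,0,2,-101,0,0],[0,0,0,2,-108,0,0],[0,0,0,2,-110,0,0],[0,0,0,2,-110,0,0]]'; python3 - <<'E'
from h import *
show()
s=ctrl.camera("side");t=ctrl.camera("top")
cv2.imwrite("pics/p16.png",np.hstack([overlay("side",s,[],(230,150,330,270),4),overlay("top",t,[],(270,150,370,270),4)])[:,:,::-1])
E
```

```text
time_s: 21.22
ee_pos: [526.4, -44.3, 246.6]
eef_rot: [3.11, 0.446, -0.0]
wrist_force: [-0.4, -0.8, -3.8]
width: 0.078
t 21.23 tcp [526.4 -44.3 246.6] x [ 0.96   0.281 -0.   ] y [ 0.281 -0.96   0.   ] z [-0. -0. -1.] F [-0.4 -0.8 -3.8] w 0.078 j [-0.07  0.64  0.18  1.66 -0.14  0.85 -1.12]
```

View pics/p16.png

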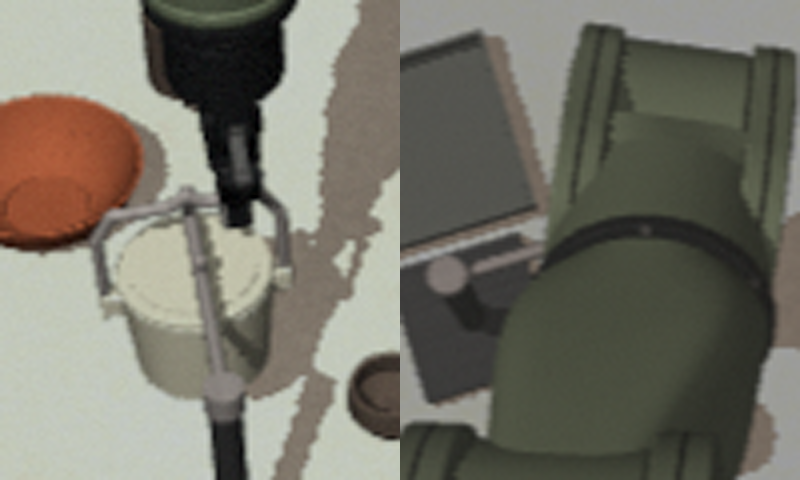

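The arm threads the handle under the hump (side crop (187,195)) with no contact force. I lower the pail.

```bash
python3 -m crank '[[0,0,0,0,0,5,0],[0,0,0,0,0,12,0],[0,0,0,0,0,19,0],[0,0,0,0,0,25,0],[0,0,0,0,0,29,0],[0,0,0,0,0,31,0],[0,0,0,0,0,32,0],[0,0,0,0,0,32,0]]'
```

```text
time_s: 22.32
ee_pos: [526.5, -44.1, 214.8]
eef_rot: [-3.11, -0.447, -0.0]
wrist_force: [0.2, -0.3, -0.7]
width: 0.077
```

```bash
python3 -m crank '[[0,0,0,0,0,1,0],[0,0,0,0,0,1,0],[0,0,0,0,0,1,0]]'; python3 - <<'E'
from h import *
show()
s=ctrl.camera("side")
cv2.imwrite("pics/p17.png",overlay("side",s,[],(230,150,330,270),5)[:,:,::-1])
E
```

```text
time_s: 22.7
ee_pos: [526.4, -44.1, 213.7]
eef_rot: [-3.11, -0.447, -0.0]
wrist_force: [-0.3, -0.2, 2.6]
width: 0.08
t 22.7 tcp [526.4 -44.1 213.7] x [0.96  0.282 0.   ] y [ 0.282 -0.96  -0.   ] z [ 0.  0. -1.] F [-0.3 -0.2  2.6] w 0.08 j [-0.07  0.69  0.17  1.7  -0.15  0.76 -1.11]
```

View pics/p17.png

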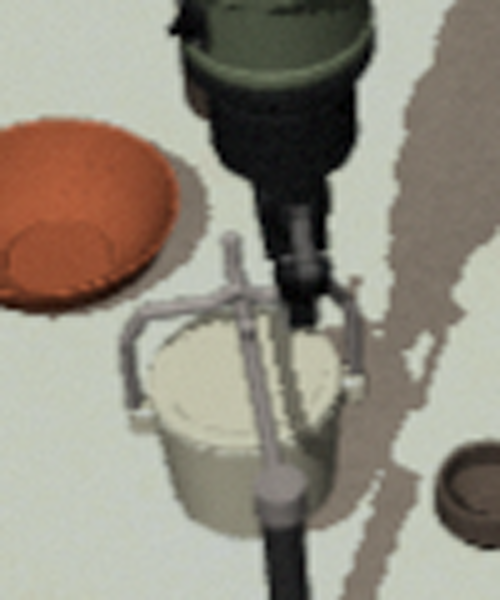

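The handle is seated between the stub (245,330) and the tip (232,240) in the crop, and the arm carries the load. I release it.

```bash
python3 -m crank '[[0,0,0,0,0,0,0.2],[0,0,0,0,0,0,0.4],[0,0,0,0,0,0,0.5],[0,0,0,0,0,0,0.5],[0,0,0,0,0,0,0.5]]'; python3 -m crank '[[0,0,0,0,0,-5,0.5],[0,0,0,0,0,-15,0.5],[0,0,0,0,0,-35,0.5],[0,0,0,0,0,-70,0.5],[0,0,0,0,0,-110,0.5],[0,0,0,-60,0,-110,0],[0,0,0,-60,0,-110,0]]'; python3 - <<'E'
from h import *
show()
s=ctrl.camera("side")
cv2.imwrite("pics/p18.png",overlay("side",s,[],(230,150,330,270),5)[:,:,::-1])
E
```

```text
time_s: 23.38
ee_pos: [526.4, -44.1, 213.6]
eef_rot: [-3.11, -0.447, 0.0]
wrist_force: [0.5, 0.2, -0.2]
width: 0.5
time_s: 24.25
ee_pos: [465.5, -62.0, 324.7]
eef_rot: [-3.11, -0.443, 0.002]
wrist_force: [1.7, 1.6, 0.7]
width: 0.084
t 24.25 tcp [465.5 -62.  324.7] x [ 0.96   0.279 -0.001] y [ 0.279 -0.96  -0.001] z [-0.001  0.    -1.   ] F [1.7 1.6 0.7] w 0.084 j [-0.06  0.46  0.2   1.71 -0.11  0.98 -1.1 ]
```

View pics/p18.png

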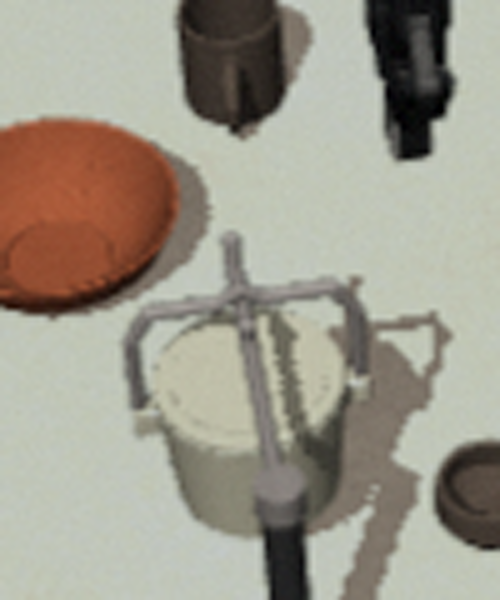

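The pail hangs free and upright. Next I place the closed fingers behind the arm on its robot side, near the post.

```bash
python3 - <<'E'
from h import *
show()
M=tool(1.856,0,1)
u=np.array([.281,-.96]);n=np.array([.96,.281]);pv=np.array([517,100.])
for off in(36,20):
    c=pv+75*u-off*n;print(c)
    for z in(322,219):print(delta(M,(*c,z)))
for k in range(1,13):
    a=.035*k;print(k,round(-a,3),np.round([-16*np.cos(a)+75*np.sin(a)+16,16*np.sin(a)+75*np.cos(a)-75],1))
E
```

```text
t 24.3 tcp [467.8 -61.3 324.7] x [0.96  0.281 0.001] y [ 0.281 -0.96  -0.   ] z [ 0.001  0.    -1.   ] F [0.8 0.3 0.3] w 0.009 j [-0.06  0.46  0.2   1.71 -0.11  0.98 -1.1 ]
[503.515  17.884]
(array([-0.   , -0.001, -0.001]), array([ 56.5, -66. ,   2.8]))
(array([-0.   , -0.001, -0.001]), array([ 56.4, -66. , 105.8]))
[518.875  22.38 ]
(array([-0.   , -0.001, -0.001]), array([ 72.5, -66. ,   2.8]))
(array([-0.   , -0.001, -0.001]), array([ 72.4, -66. , 105.8]))
1 -0.035 [2.6 0.5]
2 -0.07 [5.3 0.9]
3 -0.105 [7.9 1.3]
4 -0.14 [10.6  1.5]
5 -0.175 [13.3  1.6]
6 -0.21 [16.   1.7]
7 -0.245 [18.7  1.6]
8 -0.28 [21.3  1.5]
9 -0.315 [24.   1.3]
10 -0.35 [26.7  0.9]
11 -0.385 [29.3  0.5]
12 -0.42 [32.  0.]
```

```bash
python3 -m crank '[[0,0,0,28,-33,0,0],[0,0,0,56,-66,0,0],[0,0,0,56,-66,0,0],[0,0,0,56,-66,50,0],[0,0,0,56,-66,90,0],[0,0,0,56,-66,106,0],[0,0,0,56,-66,106,0]]'; python3 - <<'E'
from h import *
show()
s=ctrl.camera("side");t=ctrl.camera("top")
cv2.imwrite("pics/p19.png",np.hstack([overlay("side",s,[],(230,150,330,270),4),overlay("top",t,[],(270,150,370,270),4)])[:,:,::-1])
E
```

```text
time_s: 25.18
ee_pos: [504.0, 17.8, 217.1]
eef_rot: [3.11, 0.446, -0.002]
wrist_force: [-0.2, -0.6, 0.8]
width: 0.001
t 25.18 tcp [504.   17.8 217.1] x [ 0.96   0.281 -0.001] y [ 0.281 -0.96  -0.   ] z [-0.001 -0.    -1.   ] F [-0.2 -0.6  0.8] w 0.001 j [-0.19  0.65  0.17  1.78 -0.15  0.72 -1.23]
```

View pics/p19.png

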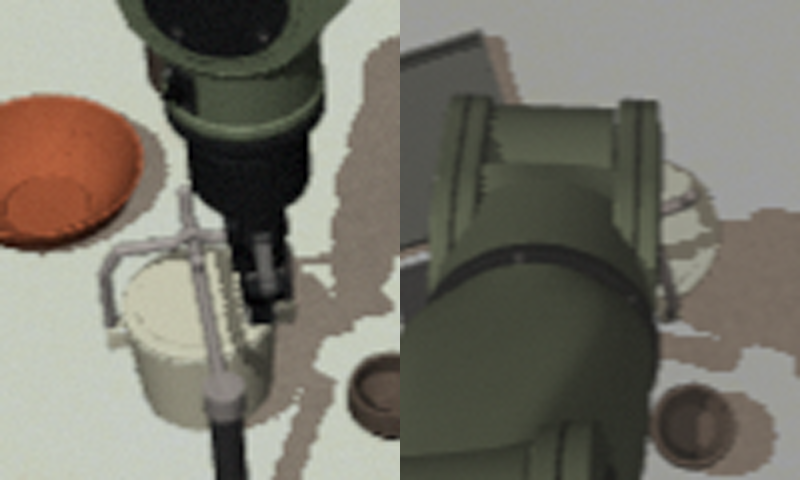

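The fingers (265,310) are behind the arm and clear of the handle. I move up to contact gently.

```bash
python3 -m crank '[[0,0,0,6,0,0,0],[0,0,0,11,0,0,0],[0,0,0,14,0,0,0],[0,0,0,17,0,0,0],[0,0,0,19,0,0,0],[0,0,0,21,0,0,0]]'; python3 - <<'E'
from h import *
show()
E
```

```text
time_s: 26.02
ee_pos: [524.1, 24.0, 217.6]
eef_rot: [-3.11, -0.447, 0.001]
wrist_force: [-0.9, -1.3, -0.0]
width: -0.004
t 26.02 tcp [524.1  24.  217.6] x [ 0.96   0.281 -0.   ] y [ 0.281 -0.96  -0.   ] z [-0.001 -0.    -1.   ] F [-0.9 -1.3 -0. ] w -0.004 j [-0.2   0.68  0.17  1.71 -0.15  0.77 -1.24]
```

```bash
python3 -m crank '[[0,0,-0.02,1.5,0.3,0,0],[0,0,-0.05,3.8,0.7,0,0],[0,0,-0.085,6.4,1.1,0,0],[0,0,-0.12,9,1.4,0,0],[0,0,-0.155,11.8,1.5,0,0],[0,0,-0.19,14.5,1.6,0,0],[0,0,-0.225,17.1,1.6,0,0],[0,0,-0.26,19.8,1.6,0,0],[0,0,-0.295,22.5,1.4,0,0],[0,0,-0.33,25.2,1.1,0,0],[0,0,-0.365,27.8,0.7,0,0],[0,0,-0.4,30.5,0.3,0,0]]'; python3 - <<'E'
from h import *
show()
s=ctrl.camera("side")
cv2.imwrite("pics/p20.png",overlay("side",s,[],(200,150,340,300),4)[:,:,::-1])
E
```

```text
time_s: 27.52
ee_pos: [553.6, 32.4, 217.6]
eef_rot: [-2.958, -1.059, 0.0]
wrist_force: [-1.4, -0.3, 0.4]
width: -0.002
t 27.52 tcp [553.6  32.4 217.6] x [ 0.773  0.635 -0.   ] y [ 0.635 -0.773 -0.   ] z [-0.  0. -1.] F [-1.4 -0.3  0.4] w -0.002 j [-0.14  0.71  0.05  1.6  -0.04  0.83 -0.96]
```

View pics/p20.png

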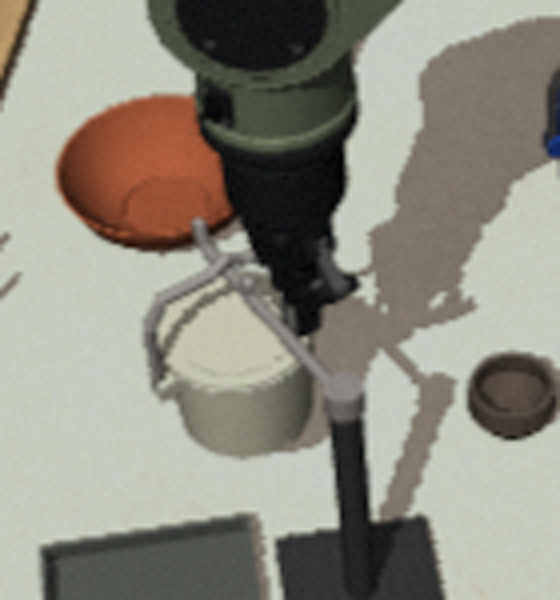

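The loaded arm follows and the pail hangs upright. I continue along the arc.

```bash
python3 -m crank '[[0,0,-0.035,2.6,0.5,0,0],[0,0,-0.07,5.3,0.9,0,0],[0,0,-0.105,7.9,1.3,0,0],[0,0,-0.14,10.6,1.5,0,0],[0,0,-0.175,13.3,1.6,0,0],[0,0,-0.21,16,1.7,0,0],[0,0,-0.245,18.7,1.6,0,0],[0,0,-0.28,21.3,1.5,0,0],[0,0,-0.315,24,1.3,0,0],[0,0,-0.35,26.7,0.9,0,0],[0,0,-0.385,29.3,0.5,0,0],[0,0,-0.42,32,0,0,0]]'; python3 -m crank '[[0,0,-0.035,2.6,0.5,0,0],[0,0,-0.07,5.3,0.9,0,0],[0,0,-0.105,7.9,1.3,0,0],[0,0,-0.14,10.6,1.5,0,0],[0,0,-0.175,13.3,1.6,0,0],[0,0,-0.21,16,1.7,0,0],[0,0,-0.245,18.7,1.6,0,0],[0,0,-0.28,21.3,1.5,0,0],[0,0,-0.315,24,1.3,0,0],[0,0,-0.35,26.7,0.9,0,0],[0,0,-0.385,29.3,0.5,0,0],[0,0,-0.385,29.3,0.5,0,0]]'; python3 - <<'E'
from h import *
show()
s=ctrl.camera("side")
cv2.imwrite("pics/p21.png",overlay("side",s,[],(180,180,320,330),4)[:,:,::-1])
E
```

```text
time_s: 29.08
ee_pos: [578.3, 52.7, 217.6]
eef_rot: [-2.672, -1.652, 0.0]
wrist_force: [-0.7, -0.8, 0.7]
width: 0.002
time_s: 30.58
ee_pos: [591.9, 78.9, 217.6]
eef_rot: [-2.308, -2.131, -0.0]
wrist_force: [0.1, 0.1, -0.2]
width: -0.001
t 30.57 tcp [591.9  78.9 217.6] x [0.079 0.997 0.   ] y [ 0.997 -0.079  0.   ] z [ 0.  0. -1.] F [ 0.1  0.1 -0.2] w -0.001 j [-0.1   0.78 -0.18  1.43  0.16  0.95 -0.4 ]
```

View pics/p21.png

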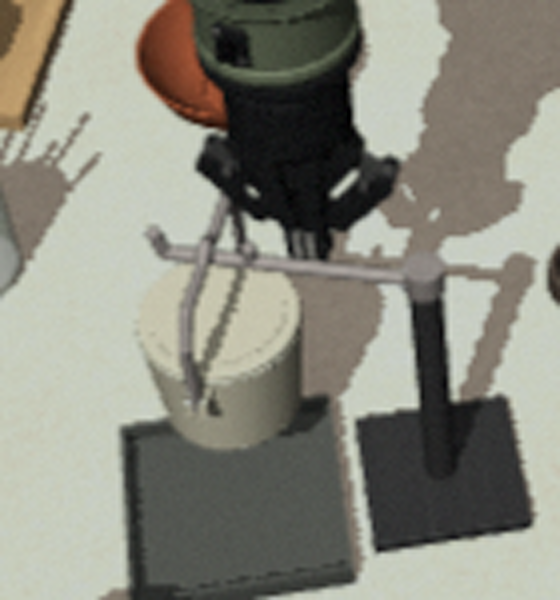

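The arm is near the tray with the pail upright, and there is still a gap between gripper and handle. Last stretch, slowing towards the stop.

```bash
python3 -m crank '[[0,0,-0.02,1.5,0.3,0,0],[0,0,-0.05,3.8,0.7,0,0],[0,0,-0.085,6.4,1.1,0,0],[0,0,-0.12,9,1.4,0,0],[0,0,-0.155,11.8,1.5,0,0],[0,0,-0.19,14.5,1.6,0,0],[0,0,-0.225,17.1,1.6,0,0],[0,0,-0.255,19.4,1.6,0,0],[0,0,-0.28,21.3,1.5,0,0],[0,0,-0.3,22.9,1.4,0,0],[0,0,-0.315,24,1.3,0,0],[0,0,-0.325,24.8,1.2,0,0]]'; python3 - <<'E'
from h import *
show()
s=ctrl.camera("side")
cv2.imwrite("pics/p22.png",overlay("side",s,[],(180,180,320,330),4)[:,:,::-1])
E
```

```text
time_s: 32.12
ee_pos: [595.0, 103.2, 217.6]
eef_rot: [-1.933, -2.476, 0.0]
wrist_force: [-0.7, -1.6, 0.2]
width: 0.0
t 32.12 tcp [595.  103.2 217.6] x [-0.243  0.97   0.   ] y [ 0.97   0.243 -0.   ] z [-0.  0. -1.] F [-0.7 -1.6  0.2] w 0.0 j [-0.1   0.79 -0.27  1.41  0.23  0.98 -0.18]
```

View pics/p22.png

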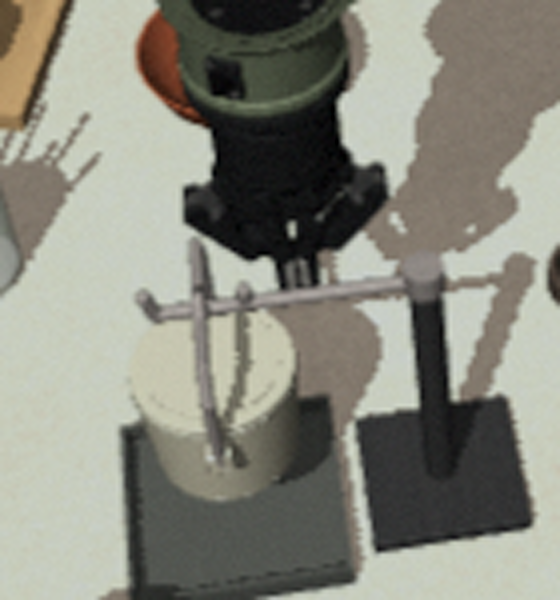

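```bash
python3 -m crank '[[0,0,-0.013,1,0,0,0],[0,0,-0.025,2,0,0,0],[0,0,-0.04,3,0,0,0],[0,0,-0.05,4,0,0,0]]';python3 -m crank '[[0,0,0,1,0,0,0],[0,0,0,2,0,0,0],[0,0,0,3,0,0,0],[0,0,0,3,0,0,0]]'
```

```text
time_s: 32.67
ee_pos: [594.7, 105.6, 217.7]
eef_rot: [1.87, 2.522, -0.001]
wrist_force: [6.1, -11.9, -0.3]
width: -0.001
time_s: 33.17
ee_pos: [594.6, 105.9, 217.7]
eef_rot: [1.872, 2.517, -0.005]
wrist_force: [10.5, -20.8, -0.8]
width: 0.003
```

The force rises from 13 to 23 N with almost no motion, so the arm is at its stop. I back away and look.

```bash
python3 -m crank '[[0,0,0,-3,0,0,0],[0,0,0,-8,0,0,0],[0,0,0,-20,0,0,0],[0,0,0,-35,0,0,0],[0,0,0,-35,0,-40,0],[0,0,0,-35,0,-90,0],[0,0,0,-70,0,-90,0],[0,0,0,-120,0,-90,0],[0,0,0,-175,0,-90,0],[0,0,0,-230,0,-90,0],[0,0,0,-230,0,-90,0]]'; python3 - <<'E'
from h import *
show()
s=ctrl.camera("side");t=ctrl.camera("top")
S=stand_pts(np.array([517,100,0]),.285,0)
cv2.imwrite("pics/p23.png",np.hstack([overlay("side",s,L,(190,220,320,350),3) for L in([],S)])[:,:,::-1])
cv2.imwrite("pics/p23t.png",np.hstack([overlay("top",t,L,(230,140,360,270),3) for L in([],S)])[:,:,::-1])
cv2.imwrite("pics/p23f.png",t[:,:,::-1])
E
```

```text
time_s: 34.55
ee_pos: [659.9, -115.6, 306.6]
eef_rot: [1.879, 2.518, -0.003]
wrist_force: [0.1, 0.7, -0.7]
width: 0.001
t 34.55 tcp [ 659.9 -115.6  306.6] x [-0.285  0.959 -0.001] y [ 0.959  0.285 -0.002] z [-0.001 -0.002 -1.   ] F [ 0.1  0.7 -0.7] w 0.001 j [ 0.23  0.84 -0.31  0.94  0.23  1.39  0.27]
```

View pics/p23.png

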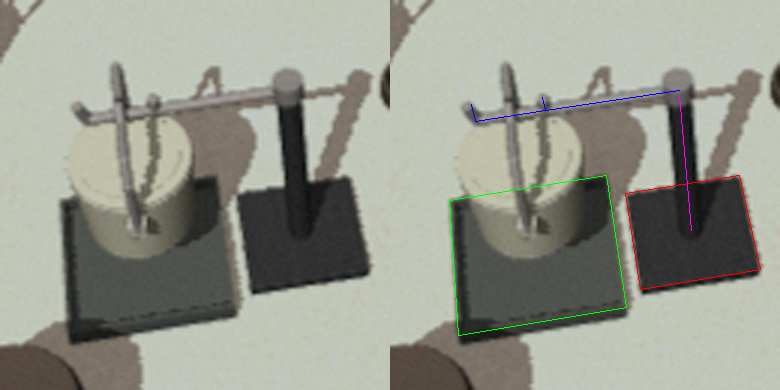

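View pics/p23t.png

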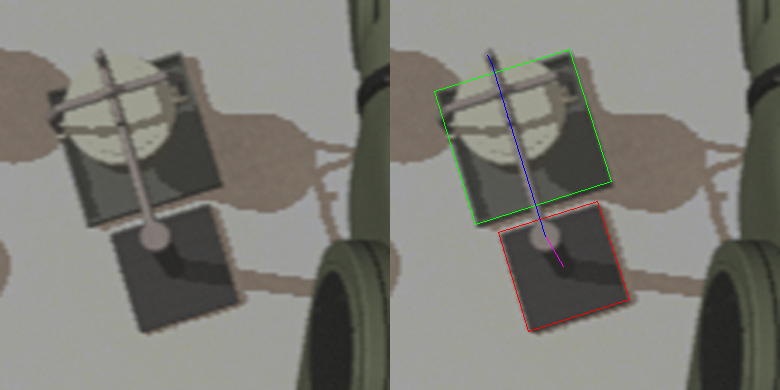

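View pics/p23f.png

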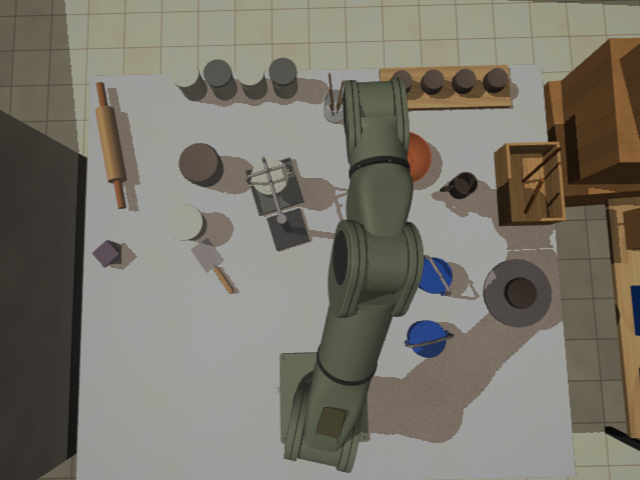

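The arm lies parallel to the parked model in both views, with the pail hung over the tray. Now a stillness, lid and bystander check.

```bash
python3 -m crank '[[0,0,0,0,0,0,0],[0,0,0,0,0,0,0],[0,0,0,0,0,0,0],[0,0,0,0,0,0,0],[0,0,0,0,0,0,0],[0,0,0,0,0,0,0],[0,0,0,0,0,0,0],[0,0,0,0,0,0,0]]' ; python3 - <<'E'
from h import *
s=ctrl.camera("side");show()
a=overlay("side",s,[],(190,220,290,320),4)
import subprocess
cv2.imwrite("pics/s_a.png",s[:,:,::-1])
s0=cv2.imread("pics/side0.png")[:,:,::-1]
d=cv2.absdiff(s,s0).max(2); v=s.copy();v[d>45]=(255,0,255)
cv2.imwrite("pics/p24.png",np.hstack([a,cv2.resize(v[100:440,140:400],(306,400))])[:,:,::-1])
E
python3 -m crank '[[0,0,0,0,0,0,0],[0,0,0,0,0,0,0],[0,0,0,0,0,0,0]]'; python3 - <<'E'
from h import *
s=ctrl.camera("side");a=cv2.imread("pics/s_a.png")[:,:,::-1]
print("motion px", (cv2.absdiff(s,a).max(2)[220:330,190:330]>30).sum())
E
```

```text
time_s: 35.65
ee_pos: [660.0, -110.2, 307.6]
eef_rot: [-1.871, -2.523, 0.0]
wrist_force: [-0.2, 0.1, 0.6]
width: 0.003
t 35.7 tcp [ 660.  -110.2  307.6] x [-0.29   0.957  0.   ] y [ 0.957  0.29  -0.   ] z [-0.  0. -1.] F [-0.1  0.  -0.1] w 0.002 j [ 0.23  0.84 -0.31  0.95  0.23  1.39  0.27]
time_s: 36.08
ee_pos: [660.0, -110.1, 307.6]
eef_rot: [-1.871, -2.523, -0.0]
wrist_force: [-0.3, 0.3, -0.3]
width: -0.002
motion px 0
```

View pics/p24.png

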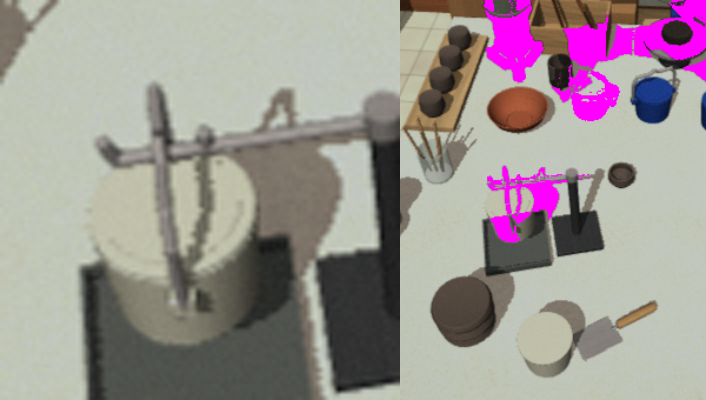

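The difference picture shows no change at the bowls, pot, tub or spatula. The lid is flush, the handle sits between stub and tip, and nothing moves. I hand it in.

```bash
python3 -c "
from bench import ctrl
print(ctrl.sign_off())"
```

```text
the job is handed in; nothing more can be done
None
```

The job is done and handed in at about 36 s of the 72 s allowed; the sign-off gives no verdict.

**What I did**
- I pressed the raised side of the lid down until it stopped, with the fingertip at 86 mm and about 28 N.
- I pushed the swing arm out to its far stop, which showed as about 32 N against the finger.
- I lifted the pail by the level part of its handle, threaded it over the arm's tip, set it on the hook and let go.
- I pushed the loaded arm back slowly to its stop, where the force rose from about 13 to 23 N with 0.3 mm of travel, then moved the robot clear.

**Last checks**
- **Pail:** it hangs upright with its handle between the stub and the upturned tip. Two pictures about 0.4 s apart showed no motion.
- **Lid:** it looks flush all round in the side view.
- **Arm:** it lies parallel to the parked model in both views.
- **Bystanders:** the bowls, pinch pot, tub and spatula showed no change from the first side picture. Changed pixels beside the mug were where the pail's handle had stood. I did not measure the mug separately.
- **Robot:** the wrist force is about zero and it touches nothing.

**Disagreements**
- The first pail estimates differed by up to about 10 mm and 0.07 rad in yaw between views and network results. I refitted them before the grasp.
- The arm first measured about 0.09 rad off the stand's fitted x axis, though it was described as parked at 0. At the end it matched that axis.

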